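Gauge the nebuliser adapter blocks and reject the tight one

TASK

Take the pin gauge from its stand and try it gently in the bore of each of the three adapter blocks in turn, starting at the yellow-marked end of the rack: in a good bore it slides in until its collar rests on the block, in the one tight bore it stops about halfway. Stand the gauge back in its stand, fully home, then put the tight block upright in the red tray. Leave the good blocks in their nests and the bottle, jar and beaker alone.

Things in the scene. Friction and masses are not known exactly. Their poses are not given: they have to be found in the camera images.
- gauge: Pin gauge, about 120 g, standing pin down in its stand. Origin: centre of the pin's lower tip, z up. From the tip: steel pin 14 mm diameter, 26 mm long (lowest 4 mm taper to 11 mm); collar 30 mm diameter from 26 to 32 mm; blue square handle 20 x 20 mm, faces along x and y, from 32 to 78 mm. Pressing it on a block with over 30 N spoils the block.
- stand: Grey gauge stand, fixed, 60 x 60 mm, 34 mm high, with one round hole of 18 mm diameter, 30 mm deep, in the middle of its top. Origin at the centre of its underside, on the bench. The gauge is home when its collar lies on the stand's top (its tip then 8 mm above the origin).
- rack: Aluminium rack, fixed, 60 mm (x) by 206 mm (y), 4 mm thick, with three square nests 75 mm apart along y, each with a 5 mm high rim (43 mm inside, 51 mm outside, rim top 9 mm above the bench). Origin at the centre of its underside. The nest at its +y end has a yellow rim and beyond it a yellow strip 20 mm wide, 6 mm thick.
- nest_a (a point): Centre of the floor of the yellow-marked nest (+y end of the rack), 4 mm above the bench.
- nest_b (a point): Centre of the floor of the middle nest.
- nest_c (a point): Centre of the floor of the nest at the far end from the yellow mark.
- reject_tray: Red open tray, fixed, 160 mm (x) by 150 mm (y), 25 mm high, walls 4 mm, floor about 4 mm thick. Origin at the centre of its underside.
- block_a: Loose adapter block in the yellow-marked nest, 40 x 40 x 36 mm high, 160 g, white with copper-coloured cap, sides along x and y. Origin: centre of its underside. A 16 mm upright bore opens in the middle of its top. Good: the pin goes in 26 mm, collar on the top. Tight (any one of the three, alike to the eye): it stops firmly 12 mm below the top. A pin stopped at the top has only missed the bore.
- block_b: Loose adapter block in the middle nest, 40 x 40 x 36 mm high, 160 g, white with copper-coloured cap, sides along x and y. Origin: centre of its underside. A 16 mm upright bore opens in the middle of its top. Good: the pin goes in 26 mm, collar on the top. Tight (any one of the three, alike to the eye): it stops firmly 12 mm below the top. A pin stopped at the top has only missed the bore.
- block_c: Loose adapter block in the last nest, 40 x 40 x 36 mm high, 160 g, white with copper-coloured cap, sides along x and y. Origin: centre of its underside. A 16 mm upright bore opens in the middle of its top. Good: the pin goes in 26 mm, collar on the top. Tight (any one of the three, alike to the eye): it stops firmly 12 mm below the top. A pin stopped at the top has only missed the bore.
- wash_bottle: White bottle, 56 mm diameter, 130 mm high, loose bystander. Origin at the centre of its underside.
- salt_jar: Amber jar with white cap, 54 mm diameter, 65 mm high, loose bystander. Origin at the centre of its underside.
- beaker: Glass beaker, 60 mm diameter, 75 mm high, loose bystander. Origin at the centre of its underside.
Mind the look-alikes: they are no part of the job. What is meant by the rack is not green, and is the larger of those in its own colour.

How it is judged:
By the outcome, as a careful person would: the job done as asked, in the order asked, and still so for the second after the job is handed in, with the robot touching nothing.
It also fails if it takes over 72 s, if anything falls off the work surface, if the arm or the gripper's body presses on something with over 40 N, if the wrist force passes 120 N, or if a joint passes its speed limit or range.

ROBOT

A 6-joint arm with a two-finger parallel gripper is mounted at the origin on the work surface. World frame = base frame: x ahead of the robot, y to its left, z up, the work surface at z = 0. Lengths are in mm, angles in degrees, forces in N, time in s.
With the tool pointing down it reaches from about 350 to 725 mm from the base axis. Payload 4.3 kg.
Tool frame: the origin (TCP) lies midway between the tips of the shut fingers; the grasp point (between the pads) lies 19 mm behind it (hold_point_z is the distance from the TCP to the grasp point, in mm); z points along the fingers, y is the direction in which the jaws open and shut (so a half turn about z gives the same grasp; the last joint's range is limited). The gripper opens to 85 mm and grips with 20 to 120 N. Pads are 22 mm wide; open, the fingers measure 114 mm over their backs; the gripper's body (76 mm by 85 mm) begins 54 mm behind the grasp point. The pads swing forward as they close: fully open they stand 13 mm farther back than shut.
Start: joints at [-71.293, 21.618, 4.641, 73.018, 0, 83.68], TCP at [243.265, -521.046, 231.329] pointing down, gripper open.
Joint ranges: [-156.06, 156.06], [-48.1, 94.91], [-58.44, 69.94], [-101.28, 121.22], [-78.64, 73.56], [-180, 180]. Speed limits (degrees/s): [147.25, 147.25, 180, 180, 180, 180].

INTERFACE

Orientations are given as [roll, pitch, yaw] about the fixed x, y, z axes, in that order (R = Rz(yaw) Ry(pitch) Rx(roll)).
In Python, from bench import get_obs, read_camera, calibration, hand_in, look_for, regions_of, landmark_of, hold_point_z gives the robot as it stands. The module is installed in compiled form; this text tells all that it offers.
- The arm moves only by the tool apply_moves, never from a script. Its argument "motion" is text: rows parted by semicolons, each of 4 numbers parted by spaces: the shift along the tool's x, y, z as a fraction of full scale, then the turn about the tool's z as a fraction of full scale. A call has 1 to 8 rows; each row shifts and turns the pose as measured when the row begins, along the tool's axes as they then stand; what a row does not reach is not made up. Full scale, the value 1, is 0.05 m for a shift and 4 degrees for a turn. A row lasts 1/10 s, in which the tool goes at most 50 mm and 8.59 degrees, less where a joint would pass 70% of its speed; a pose out of reach is approached as far as the arm can. A call with a number of a shift or a turn outside -1 to 1 is refused whole. A call with a gripper value outside its range is refused whole. "hand" is the finger opening in mm, from 0 to 85.4, set as the call begins (left out, the last holds). The fingers move at their own pace and stop on an object; "force" is the grip in N (left out, the last holds). Time passes only in rows, so rows that do not move let the fingers close. It gives the time, the measured TCP pose, the force and the opening at its end, in the units of the state.
- get_obs(): the state, without advancing time (a new reading comes with each control period).
- read_camera(name): name is "scene" or "top" or "wrist"; returns (picture, depth): 384x512x3 uint8, red, green, blue; 384x512 float32, mm along the optical axis (not along the pixel's ray), 0 where there is no reading.
- calibration(name): a dict with "fx", "fy", "cx", "cy" (pixels), "dist" ([k1, k2, p1, p2, k3] as OpenCV has them; the pictures are not rectified), "pose" (4x4, takes a point from camera to world coordinates). Camera axes: x right, y down, z forward; pixel columns grow to the right and rows downward; lengths in mm; the calibration is good to about 2 mm. A picture is of the moment at which its call begins: read the wrist's pose just before it. calibration takes no time and is no camera call; for the wrist camera it gives the pose at the moment of the call.
- hand_in(): hands the job in, once; it reports no verdict.
Trained networks look in the newest picture that a camera, given by its name, has taken for a name from the list of things; names that differ only in an ending like _2 or _b are one class to them, and where a whole thing is asked for, a point or a joint stands for the part that bears it (a point fixed in the world has none). Each returns a list of dicts, best first, with "score" (0 to 1); they miss things now and then, are a little off and sometimes report something else, mostly with a low value. They report only what shows in the picture. A call takes as long as a camera call. They do not tell look-alikes from the thing itself.
- look_for(camera, thing): "at" ([x, y, z] in mm, in world coordinates, good to about 4 mm: the middle of the surface that is visible of it).
- regions_of(camera, thing): "mask" (384x512 bool, what is visible of it).
- landmark_of(camera, thing): "at" ([x, y, z] in mm, in world coordinates, good to about 4 mm: a listed point, or the origin of a listed thing).
The state is a dict: "t": time; "q": joint angles; "qd": joint speeds; "tau": joint torques, N m; "eef_pos": TCP position; "tool_rot": TCP orientation; "force": force on the tool from outside, world axes, zero at the start; "ft_torque": the same for the moment, N m; "opening": finger opening in mm.
Only numpy, scipy, OpenCV 4.12 (cv2) and the standard library are available. Lean on these libraries where they do the work, as an engineer would, in place of code of your own. Each camera call takes 0.05 s, during which the arm holds its last target.

## Working session

There is one attempt and no reset: what is moved stays moved. The work goes in short steps, Python scripts to look and compute and a tool call to move; the robot and the scene stay as the last step left them, time stands still between calls to the robot, and variables do not carry over. Pictures are saved under pics/ and viewed, and the job is handed in when it is done.

Besides the shell and the picture viewer there is one more tool, called after "Call:" by a JSON object that holds its "op" and its "data", one argument or row to a line. apply_moves: Moves the arm, as the interface text tells. Its arguments: {"type":"object","properties":{"motion":{"type":"string"},"hand":{"type":"number"},"force":{"type":"number"}},"required":["motion"]}

```bash
mkdir -p pics
python3 - <<'E'
from bench import *
import cv2
print(get_obs(), hold_point_z)
for n in ("scene","top"):
    p,d=read_camera(n); cv2.imwrite(f"pics/{n}0.png",p[:,:,::-1])
    c=calibration(n); print(n,c)
    for th in ("gauge","stand","rack","nest_a","nest_b","nest_c","reject_tray","block_a","wash_bottle","salt_jar","beaker"):
        for f in (landmark_of,):
            print(th,[(round(r["score"],2),[round(float(v)) for v in r["at"]]) for r in f(n,th)][:6])
print(get_obs()["t"])
E
```

```text
{'t': 0.0, 'q': array([-7.12943082e+01,  2.16638036e+01,  4.56316514e+00,  7.30153630e+01,
        3.50468666e-04,  8.36816664e+01]), 'qd': array([ 0.00478326, -0.0019755 , -0.08498618,  0.03266655,  0.04252111,
       -0.08664271]), 'tau': array([ 1.13279752e-03, -4.63600910e+01,  2.69878668e+01,  2.06400821e-02,
       -1.50146338e-04,  7.75639052e-06]), 'eef_pos': array([ 243.04022931, -520.41432415,  230.34340305]), 'tool_rot': array([-1.79884742e+02, -1.31145614e-02,  2.50240119e+01]), 'force': array([-0.87914207,  0.35763835, -0.46382851]), 'ft_torque': array([-0.03667626, -0.02200518,  0.00104022]), 'opening': 85.81485780402947} 18.700000000000003
scene {'fx': 476.2186949666592, 'fy': 476.2186949666592, 'cx': 241.88925028036667, 'cy': 189.4980117240382, 'dist': array([-0.0072505,  0.       ,  0.       ,  0.       ,  0.       ]), 'pose': array([[ 1.96421992e-01,  5.32092342e-01, -8.23587360e-01,
         1.51249818e+03],
       [ 9.80210558e-01, -8.54754697e-02,  1.78553090e-01,
        -1.96328463e+02],
       [ 2.46102153e-02, -8.42360780e-01, -5.38351794e-01,
         6.8273
[... 1670 characters left out ...]
 17, 4]), (0.84, [570, -58, 1]), (0.79, [348, -235, 6]), (0.73, [561, 13, 3]), (0.65, [315, -92, 9])]
nest_b [(0.91, [373, 124, 0]), (0.85, [402, 17, 4]), (0.84, [570, -58, 1]), (0.79, [348, -235, 6]), (0.73, [561, 13, 3]), (0.65, [315, -92, 9])]
nest_c [(0.91, [373, 124, 0]), (0.85, [402, 17, 4]), (0.84, [570, -58, 1]), (0.79, [348, -235, 6]), (0.73, [561, 13, 3]), (0.65, [315, -92, 9])]
reject_tray [(0.74, [700, 224, 5]), (0.73, [570, -60, 4]), (0.62, [454, 296, -1])]
block_a [(0.78, [547, 90, 4]), (0.69, [565, -59, 3]), (0.52, [560, 14, 3])]
wash_bottle [(0.56, [703, 224, 3]), (0.32, [560, 11, 4])]
salt_jar [(0.89, [710, -255, 1]), (0.68, [559, 13, 0])]
beaker [(0.59, [744, -42, -2])]
1.2
```

View pics/top0.png

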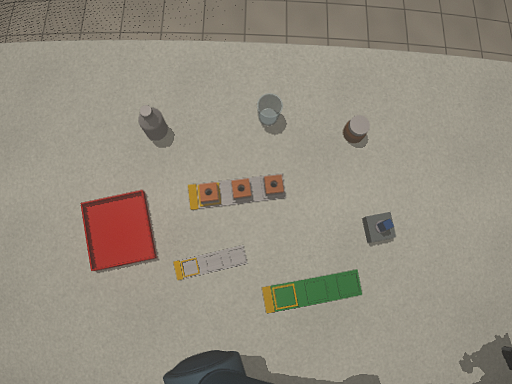

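View pics/scene0.png

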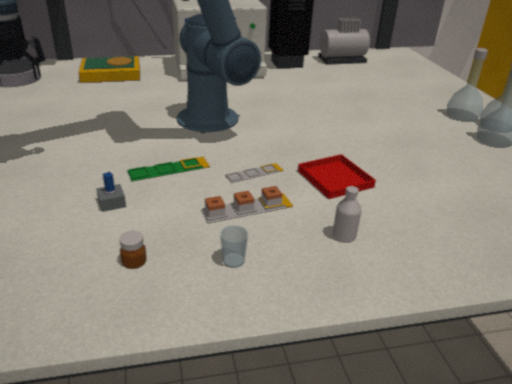

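The rack could be mistaken for the green one (px 312,290) or the small grey one (212,262). The right one is the larger aluminium rack carrying the blocks (238,190), yellow strip at (193,196). The gauge is the blue handle at (387,226) in the grey stand. Next I'll measure poses and take a close crop.

```bash
cat > h.py <<'E'
import numpy as np, cv2
from bench import *
def rays(c,uv):
    K=np.array([[c["fx"],0,c["cx"]],[0,c["fy"],c["cy"]],[0,0,1]])
    n=cv2.undistortPoints(np.array(uv,float).reshape(-1,1,2),K,np.array(c["dist"])).reshape(-1,2)
    return np.c_[n,np.ones(len(n))]
def onplane(c,uv,z):
    T=c["pose"]; r=rays(c,uv)@T[:3,:3].T; o=T[:3,3]
    return o+r*((z-o[2])/r[:,2])[:,None]
def proj(c,P):
    T=c["pose"]; P=np.atleast_2d(np.array(P,float))
    q=(P-T[:3,3])@T[:3,:3]
    K=np.array([[c["fx"],0,c["cx"]],[0,c["fy"],c["cy"]],[0,0,1]])
    return cv2.projectPoints(q.reshape(-1,1,3),np.zeros(3),np.zeros(3),K,np.array(c["dist"]))[0].reshape(-1,2)
def depthpts(c,d,mask):
    v,u=np.nonzero(mask&(d>0)); r=rays(c,np.c_[u,v])*d[v,u][:,None]
    return r@c["pose"][:3,:3].T+c["pose"][:3,3]
def rect(P):
    (cx,cy),(w,h),a=cv2.minAreaRect(P[:,:2].astype(np.float32)); return np.round([cx,cy,w,h,a],1)
E
python3 - <<'E'
from h import *
p,d=read_camera("top"); c=calibration("top")
hsv=cv2.cvtColor(p,cv2.COLOR_RGB2HSV)
big=cv2.resize(p[150:280,160:410],None,fx=3,fy=3,interpolation=cv2.INTER_CUBIC); cv2.imwrite("pics/crop.png",big[:,:,::-1])
def blobs(m,z,name,amin=20):
    n,l,s,ce=cv2.connectedComponentsWithStats(m.astype(np.uint8))
    for i in range(1,n):
        if s[i,4]>=amin:
            v,u=np.nonzero(l==i); P=onplane(c,np.c_[u,v],z)
            D=depthpts(c,d,l==i)
            print(name,s[i,4],ce[i].round(1),rect(P),"depthz",np.percentile(D[:,2],[5,50,95]).round(1),"med",np.median(D,0).round(1))
H,S,V=hsv[...,0],hsv[...,1],hsv[...,2]
blobs((H<16)&(S>100)&(V>70)&(p[...,1]>50),40,"cap")
blobs((H>105)&(H<125)&(S>120)&(V>40),86,"handle",10)
blobs(((H<5)|(H>174))&(S>180),25,"red",100)
blobs((H>18)&(H<28)&(S>150),6,"yel")
for th in ("stand","gauge"):
    for r in regions_of("top",th)[:1]:
        blobs(r["mask"],34 if th=="stand" else 86,th)
E
```

```text
cap 272 [273.3 183.8] [568.1 -57.9  40.2  40.    8.2] depthz [35.9 40.9 44.2] med [567.4 -57.2  40.9]
cap 268 [240.9 188.1] [555.9  16.   40.1  39.6   9.2] depthz [36.2 40.7 43.5] med [555.   15.3  40.7]
cap 275 [208.3 191.8] [545.1  88.9  40.1  40.1   8.6] depthz [29.1 41.2 44.4] med [544.5  88.8  41.2]
cap 3955 [119.5 230.3] [452.3 288.5 159.  145.8  14.2] depthz [ 2.2  5.4 21.9] med [453.6 294.9   5.4]
red 385 [117.2 237.8] [433.8 297.2  79.3  66.6  64.9] depthz [2.1 5.1 7.9] med [436.8 299.5   5.1]
yel 188 [192.7 196.6] [538.7 127.6  57.8  17.9   9.3] depthz [ 4.   7.1 10.1] med [538.1 127.7   7.1]
yel 25 [199.2 196.4] [542.2 113.   49.1   6.8  16.6] depthz [10.6 11.7 14.1] med [537.3 112.4  11.7]
yel 149 [180.2 269.2] [372.4 139.   41.4  43.1  14.7] depthz [2.9 6.2 9.9] med [369.8 150.9   6.2]
yel 130 [284.4 295.8] [316.  -90.7  50.5  50.7  11.6] depthz [ 7.1 11.1 13.7] med [318.5 -89.6  11.1]
yel 210 [267.9 299.3] [308.5 -53.2  58.3  18.2  11. ] depthz [3.9 7.  9.8] med [308.9 -53.2   7. ]
stand 637 [377.4 227.7] [ 476.8 -303.    63.6   73.4   12.2] depthz [ 2.9 33.9 37.5] med [ 471.4 -295.7   33.9]
gauge 362 [273.3 184.3] [556.9 -54.3  44.2  42.2   7.8] depthz [10.  40.1 43.8] med [568.7 -58.8  40.1]
```

View pics/crop.png

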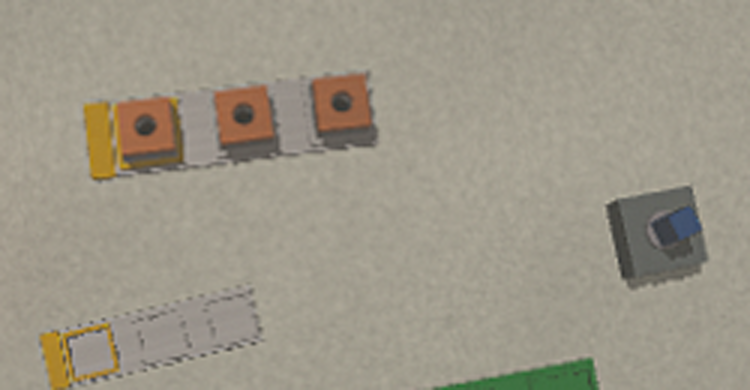

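The crop confirms it: the aluminium rack holds the three capped blocks with its yellow strip at the left (+y), and its yaw is about 9°. The gauge stands at right. Next is the wrist camera geometry.

```bash
cat >> h.py <<'E'
from scipy.spatial.transform import Rotation as R
def tool():
    o=get_obs(); T=np.eye(4); T[:3,:3]=R.from_euler("xyz",o["tool_rot"],degrees=True).as_matrix(); T[:3,3]=o["eef_pos"]; return T
def go(x,y,z,yaw=None):
    T=tool(); s=T[:3,:3].T@(np.array([x,y,z])-T[:3,3])
    cur=R.from_matrix(T[:3,:3]).as_euler("xyz",degrees=True)[2]
    print("pose",T[:3,3].round(1),"yaw",round(cur,2),"| shift mm (tool)",s.round(2),"frac tot",(s/50).round(3),"turn frac", None if yaw is None else round(-(((yaw-cur+90)%180)-90)/4,2))
E
python3 - <<'E'
from h import *
T=tool(); c=calibration("wrist"); print(np.linalg.inv(T)@c["pose"],c)
go(476,-309,230,12)
E
```

```text
[[-7.60051908e-04 -9.52687864e-01 -3.03949431e-01  7.74063036e+01]
 [ 9.99999664e-01 -6.30917822e-04 -5.23060365e-04  3.20657276e-01]
 [ 3.06546149e-04 -3.03949726e-01  9.52688023e-01 -1.42702099e+02]
 [ 0.00000000e+00  0.00000000e+00  0.00000000e+00  1.00000000e+00]] {'fx': 303.7827039576953, 'fy': 303.7827039576953, 'cx': 254.79271532506164, 'cy': 191.63228163347, 'dist': array([-0.0721853,  0.       ,  0.       ,  0.       ,  0.       ]), 'pose': array([[ 4.22345456e-01, -8.63513525e-01, -2.75624217e-01,
         3.13540999e+02],
       [-9.06434926e-01, -4.02414544e-01, -1.28211778e-01,
        -4.88575427e+02],
       [-2.02588844e-04,  3.03985079e-01, -9.52676771e-01,
         3.74043882e+02],
       [ 0.00000000e+00,  0.00000000e+00,  0.00000000e+00,
         1.00000000e+00]])}
pose [ 243.3 -521.   231.3] yaw 25.03 | shift mm (tool) [300.58 -93.68   1.32] frac tot [ 6.012 -1.874  0.026] turn frac 3.26
```

Call:
{"op": "apply_moves", "data": {
  "motion": "0 0 0 -1;0 0 0 -1;0 0 0 -1;0 0 0 -1;0 0 0 -1;0 0 0 -1;0 0 0 -1;0 0 0 -1"
}}

```text
t: 2.15
eef_pos: [243.3, -521.1, 231.3]
tool_rot: [180.0, 0.0, 58.3]
force: [0.3, -0.0, -0.4]
opening: 85.7
```

Call:
{"op": "apply_moves", "data": {
  "motion": "0 0 0 -1;0 0 0 -1;0 0 0 -1;0 0 0 -1;0 0 0 -1;0 0 0 -1;0 0 0 -1;0 0 0 -1"
}}

```text
t: 2.95
eef_pos: [243.3, -521.1, 231.3]
tool_rot: [180.0, 0.0, 91.7]
force: [0.3, -1.2, 0.1]
opening: 85.1
```

Call:
{"op": "apply_moves", "data": {
  "motion": "0 0 0 -1;0 0 0 -1;0 0 0 -1;0 0 0 -0.3;0 0 0 0"
}}

```text
t: 3.45
eef_pos: [243.3, -521.1, 231.3]
tool_rot: [-180.0, 0.0, 105.4]
force: [-0.9, 0.1, -0.2]
opening: 85.4
```

Run:
```python
from h import *
go(476,-309,230,102); print(get_obs()["q"])
```

```text
pose [ 243.3 -521.1  231.3] yaw 105.44 | shift mm (tool) [142.44 280.79   1.3 ] frac tot [2.849 5.616 0.026] turn frac 0.86
[-7.12930410e+01  2.16198179e+01  4.64090499e+00  7.30169477e+01
 -5.68278117e-04  3.26835201e+00]
```

Call:
{"op": "apply_moves", "data": {
  "motion": "0.35 0.7 0 0;0.35 0.7 0 0;0.35 0.7 0 0;0.35 0.7 0 0;0.35 0.7 0 0;0.35 0.7 0 0;0.35 0.7 0 0;0.4 0.7 0 0.85"
}}

```text
t: 4.25
eef_pos: [481.8, -308.7, 231.0]
tool_rot: [180.0, 0.2, 100.7]
force: [-0.9, 0.1, -0.8]
opening: 85.3
```

Run:
```python
from h import *
c=calibration("wrist"); p,d=read_camera("wrist"); cv2.imwrite("pics/w1.png",p[:,:,::-1]); np.savez("w1.npz",p=p,d=d,pose=c["pose"])
go(476,-309,230,102); o=get_obs(); print(o["qd"].round(2),o["q"].round(1))
for th in ("stand","gauge"):
    for f in (look_for,landmark_of): print(th,[(round(r["score"],2),np.round(r["at"],1)) for r in f("wrist",th)])
```

```text
pose [ 485.9 -303.7  230.9] yaw 100.94 | shift mm (tool) [ -3.3  -10.74   0.84] frac tot [-0.066 -0.215  0.017] turn frac -0.26
[ -3.78  -1.06  -1.72   0.44  -2.76 -13.69] [-38.4  21.2   4.   72.6   0.2  40.6]
stand [(0.89, array([ 476.8, -298. ,   31.1]))]
stand [(0.61, array([ 477.5, -309.4,   -0.5])), (0.18, array([ 480.3, -310.1,    4.7]))]
gauge [(0.91, array([ 478.7, -304.8,   86. ]))]
gauge [(0.62, array([ 479.9, -308.6,    9. ]))]
```

View pics/w1.png

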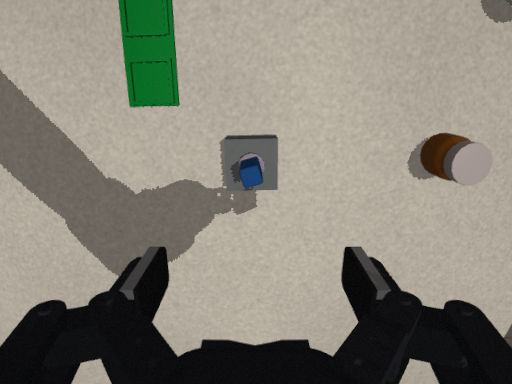

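The gripper is above the stand: stand top at px (250,163), handle top at (250,172). Arm was still settling, so I'll retake and fit.

Run:
```python
from h import *
go(478,-309,230)
c=calibration("wrist"); p,d=read_camera("wrist"); go(478,-309,230)
cv2.imwrite("pics/w2.png",cv2.resize(p[120:210,200:300],None,fx=6,fy=6,interpolation=cv2.INTER_CUBIC)[:,:,::-1]); np.savez("w2.npz",p=p,d=d,pose=c["pose"])
hsv=cv2.cvtColor(p,cv2.COLOR_RGB2HSV);H,S,V=[hsv[...,i] for i in range(3)]
m=(H>100)&(H<130)&(S>100); 
D=depthpts(c,d,m); print("handle",m.sum(),np.percentile(D[:,2],[2,50,98]).round(1))
top=np.zeros_like(m); vv,uu=np.nonzero(m&(d>0)); k=D[:,2]>80; top[vv[k],uu[k]]=1
vv,uu=np.nonzero(top); print("top handle",rect(onplane(c,np.c_[uu,vv],86)),np.mean(D[k],0))
# stand by depth
P=depthpts(c,d,np.ones_like(m)); k=(abs(P[:,2]-34)<6)&(abs(P[:,0]-478)<60)&(abs(P[:,1]+309)<60); print("stand top",k.sum(),rect(P[k]),P[k][:,2].mean())
```

```text
pose [ 480.5 -309.8  230.8] yaw 100.91 | shift mm (tool) [ 1.23 -2.28  0.81] frac tot [ 0.025 -0.046  0.016] turn frac None
pose [ 480.1 -310.2  230.8] yaw 100.85 | shift mm (tool) [ 1.62 -1.83  0.82] frac tot [ 0.032 -0.037  0.016] turn frac None
handle 970 [ 52.3  86.7 323. ]
top handle [ 500.6 -448.2  699.2  308.    11. ] [ 474.71189416 -305.40845506  196.0308957 ]
stand top 2095 [ 476.5 -308.9   59.5   60.6   11.9] 34.1855985396774
```

View pics/w2.png

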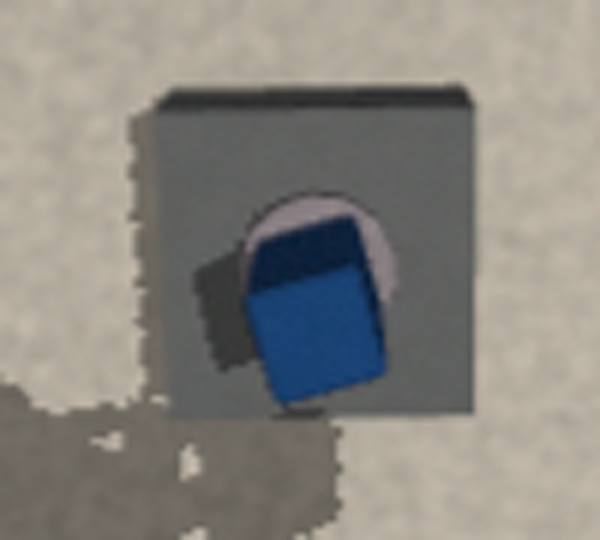

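The stand top is square to the image. The handle is rotated roughly 17° relative to it, with its top face at crop corners (247,297), (360,262), (386,370), (287,405).

Run:
```python
from h import *
z=np.load("w2.npz"); p,d=z["p"],z["d"]; c=calibration("wrist"); c["pose"]=z["pose"]
hsv=cv2.cvtColor(p,cv2.COLOR_RGB2HSV);H,S,V=[hsv[...,i] for i in range(3)]
m=(H>100)&(H<130)&(S>100)&(V>100); m[:,:200]=0;m[:,300:]=0;m[:120]=0;m[210:]=0
v,u=np.nonzero(m); P=onplane(c,np.c_[u,v],86); print("bright top",m.sum(),rect(P),P.mean(0).round(1))
cr=np.array([(247,297),(360,262),(386,370),(287,405)]); uv=(cr+.5)/6-.5+[200,120]
Q=onplane(c,uv,86); print(Q.round(1),Q.mean(0)); e=np.roll(Q,-1,0)-Q; print(np.degrees(np.arctan2(e[:,1],e[:,0])),np.linalg.norm(e,axis=1))
# collar: circle centre approx crop (320,268) radius ~77
cc=onplane(c,(np.array([[322,268]])+.5)/6-.5+[200,120],40); print("collar",cc)
```

```text
bright top 330 [ 477.3 -308.6   17.9   18.2   27.5] [ 477.3 -308.5   86. ]
[[ 465.  -304.3   86. ]
 [ 481.8 -295.2   86. ]
 [ 489.5 -312.1   86. ]
 [ 474.7 -321.1   86. ]] [ 477.75985673 -308.19878509   86.        ]
[  28.4528892   -65.60360265 -148.86800541  120.00797012] [19.14979472 18.56556552 17.33066296 19.33624926]
collar [[ 477.6616943  -307.57919182   40.        ]]
```

Call:
{"op": "apply_moves", "data": {
  "motion": "0 0 0 -1;0 0 0 -1;0 0 0 -1;0 0 0 -1;0 0 0 -0.2;0 0 0 0;0 0 0 0"
}}

```text
t: 5.25
eef_pos: [473.4, -318.0, 231.1]
tool_rot: [-179.8, 0.2, 117.3]
force: [0.7, -0.3, -0.3]
opening: 85.0
```

Run:
```python
from h import *
go(477.5,-308.4,48,118)
```

```text
pose [ 473.4 -318.   231.1] yaw 117.26 | shift mm (tool) [  7.23   8.66 183.06] frac tot [0.145 0.173 3.661] turn frac -0.19
```

Call:
{"op": "apply_moves", "data": {
  "motion": "0.14 0.17 0 -0.2;0 0 0.8 0;0 0 0.8 0;0 0 0.6 0;0 0 0 0;0 0 0 0"
}}

```text
t: 5.85
eef_pos: [480.6, -306.5, 120.8]
tool_rot: [180.0, 0.5, 118.1]
force: [0.2, -0.7, 0.9]
opening: 85.2
```

Run:
```python
from h import *
go(477.5,-308.4,48,118)
```

```text
pose [ 480.6 -306.5  120.8] yaw 118.09 | shift mm (tool) [ 0.39 -3.63 72.8 ] frac tot [ 0.008 -0.073  1.456] turn frac 0.02
```

Call:
{"op": "apply_moves", "data": {
  "motion": "0 -0.08 0 0;0 0 0.5 0;0 0 0.5 0;0 0 0.25 0;0 0 0 0;0 0 0 0"
}}

```text
t: 6.45
eef_pos: [483.9, -314.4, 68.1]
tool_rot: [179.6, 1.4, 118.1]
force: [-0.5, 0.0, -0.0]
opening: 85.8
```

Run:
```python
from h import *
go(477.5,-308.4,48,118)
```

```text
pose [ 483.9 -314.4   68.1] yaw 118.11 | shift mm (tool) [ 8.81 -3.01 19.88] frac tot [ 0.176 -0.06   0.398] turn frac 0.03
```

Call:
{"op": "apply_moves", "data": {
  "motion": "0.15 -0.06 -0.4 0;0 0 -0.4 0;0 0 0 0;0 0 0 0;0 0 0 0"
}}

```text
t: 6.95
eef_pos: [479.4, -310.5, 114.1]
tool_rot: [179.4, 1.8, 118.1]
force: [-0.0, -0.5, -0.2]
opening: 85.3
```

Run:
```python
from h import *
go(477.5,-308.4,48,118);o=get_obs();print(o["tool_rot"],o["qd"].round(2),o["q"].round(2))
```

```text
pose [ 479.4 -310.5  114.1] yaw 118.1 | shift mm (tool) [ 4.88 -1.32 65.95] frac tot [ 0.098 -0.026  1.319] turn frac 0.02
[179.39871877   1.84718089 118.09874715] [-0.03 -0.03 -0.27 -0.15  0.15 -0.04] [-39.21  22.98 -11.22  53.87  -0.16  22.68]
```

Call:
{"op": "apply_moves", "data": {
  "motion": "0 0 0 0;0 0 0 0;0 0 0 0"
}}

```text
t: 7.25
eef_pos: [478.6, -309.9, 112.3]
tool_rot: [179.5, 1.7, 118.1]
force: [0.9, -0.5, 0.9]
opening: 85.1
```

Call:
{"op": "apply_moves", "data": {
  "motion": "0 0 -0.8 0;0 0 0 0;0 0 0 0"
}}

```text
t: 7.55
eef_pos: [476.1, -307.7, 150.7]
tool_rot: [179.6, 1.4, 118.1]
force: [-0.2, -0.0, -0.5]
opening: 85.2
```

Call:
{"op": "apply_moves", "data": {
  "motion": "0 0 -0.8 0;0 0 -0.8 0;0 0 0 0;0 0 0 0"
}}

```text
t: 7.95
eef_pos: [473.0, -304.9, 228.8]
tool_rot: [179.7, 1.0, 118.1]
force: [0.4, 1.3, -1.1]
opening: 85.5
```

Run:
```python
from h import *
go(477.5,-308.4,48,118);o=get_obs();print(o["tool_rot"],o["qd"].round(2),o["q"].round(2))
```

```text
pose [ 473.  -304.9  228.8] yaw 118.1 | shift mm (tool) [ -1.97   1.58 180.87] frac tot [-0.039  0.032  3.617] turn frac 0.03
[179.74419258   1.01922015 118.10353606] [-0.05 -0.93  2.36  0.78 -0.    0.09] [-39.18  19.26   0.84  70.54  -0.16  22.71]
```

Call:
{"op": "apply_moves", "data": {
  "motion": "0 0 0.2 0;0 0 0.2 0;0 0 0.2 0;0 0 0.2 0;0 0 0.2 0;0 0 0.2 0;0 0 0.2 0;0 0 0.2 0"
}}

```text
t: 8.75
eef_pos: [470.7, -303.5, 135.6]
tool_rot: [180.0, 0.5, 118.1]
force: [0.2, -0.7, 0.5]
opening: 85.6
```

Call:
{"op": "apply_moves", "data": {
  "motion": "0 0 0 0;0 0 0 0"
}}

```text
t: 8.95
eef_pos: [469.8, -302.8, 133.7]
tool_rot: [-180.0, 0.3, 118.1]
force: [0.3, 0.5, 0.5]
opening: 85.4
```

Call:
{"op": "apply_moves", "data": {
  "motion": "0 0 -1 0;0 0 -1 0;0 0 0 0;0 0 0 0"
}}

```text
t: 9.35
eef_pos: [467.2, -300.3, 235.4]
tool_rot: [-179.8, 0.0, 118.1]
force: [0.2, 0.2, -0.9]
opening: 85.6
```

Run:
```python
from h import *
go(477.5,-308.4,48,118);o=get_obs();print(o["tool_rot"],o["qd"].round(2),o["q"].round(2))
```

```text
pose [ 467.2 -300.3  235.4] yaw 118.1 | shift mm (tool) [-12.02   5.84 187.39] frac tot [-0.24   0.117  3.748] turn frac 0.02
[-1.79831006e+02  3.88532236e-04  1.18098840e+02] [-0.02 -1.93  4.22  1.8  -0.02  0.05] [-39.19  19.3    1.89  72.65  -0.16  22.71]
```

Call:
{"op": "apply_moves", "data": {
  "motion": "-0.24 0.12 0 0;0 0 0.4 0;0 0 0.4 0;0 0 0.4 0;0 0 0.4 0;0 0 0.4 0;0 0 0 0;0 0 0 0"
}}

```text
t: 10.15
eef_pos: [478.1, -308.3, 129.6]
tool_rot: [-179.8, 0.0, 118.1]
force: [0.1, -0.1, 0.2]
opening: 85.3
```

Run:
```python
from h import *
go(477.5,-308.4,48,118);o=get_obs();print(o["tool_rot"],o["qd"].round(2),o["q"].round(2))
```

```text
pose [ 478.1 -308.3  129.6] yaw 118.1 | shift mm (tool) [ 0.25 -0.33 81.64] frac tot [ 0.005 -0.007  1.633] turn frac 0.02
[-1.79840258e+02  2.06516487e-02  1.18098198e+02] [-0.14  0.87 -1.62 -0.41 -0.03 -0.07] [-39.12  23.71  -7.59  58.75  -0.16  22.78]
```

0.4-scale rows keep the tool straight. Descending the rest.

Call:
{"op": "apply_moves", "data": {
  "motion": "0 0 0.4 0;0 0 0.4 0;0 0 0.4 0;0 0 0.35 0;0 0 0 0;0 0 0 0"
}}

```text
t: 10.75
eef_pos: [482.5, -312.2, 57.2]
tool_rot: [179.9, 0.6, 118.1]
force: [0.4, -0.6, -0.2]
opening: 85.4
```

Run:
```python
from h import *
c=calibration("wrist"); p,d=read_camera("wrist"); cv2.imwrite("pics/w3.png",p[:,:,::-1])
go(477.5,-308.4,48,118);o=get_obs();print(o["tool_rot"])
```

```text
pose [ 482.5 -312.1   57.2] yaw 118.1 | shift mm (tool) [ 5.76 -2.69  9.16] frac tot [ 0.115 -0.054  0.183] turn frac 0.03
[179.9003459    0.6412266  118.10346096]
```

View pics/w3.png

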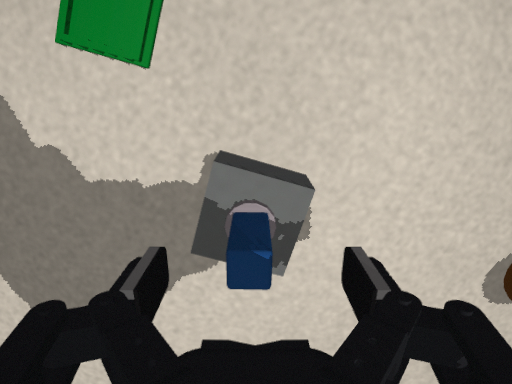

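The handle sits square between the open jaws (top face at about px 250,270). A small correction, then I'll close.

Call:
{"op": "apply_moves", "data": {
  "motion": "0.06 -0.03 0.05 0;0.06 -0.03 0.05 0;0 0 0.08 0;0 0 0 0;0 0 0 0"
}}

```text
t: 11.3
eef_pos: [478.7, -309.6, 51.3]
tool_rot: [179.8, 1.0, 118.1]
force: [-0.7, 0.1, 0.5]
opening: 85.5
```

Run:
```python
from h import *
go(477.5,-308.4,48,118);o=get_obs();print(o["tool_rot"])
```

```text
pose [ 478.7 -309.6   51.3] yaw 118.1 | shift mm (tool) [ 1.69 -0.48  3.22] frac tot [ 0.034 -0.01   0.064] turn frac 0.03
[179.76514686   0.96437562 118.10305429]
```

Call:
{"op": "apply_moves", "data": {
  "motion": "0.03 -0.01 0.05 0;0 0 0 0;0 0 0 0"
}}

```text
t: 11.6
eef_pos: [477.6, -308.6, 48.6]
tool_rot: [179.8, 1.0, 118.1]
force: [-0.2, -0.5, -0.1]
opening: 85.5
```

Call:
{"op": "apply_moves", "data": {
  "motion": "0 0 0 0;0 0 0 0;0 0 0 0;0 0 0 0;0 0 0 0;0 0 0 0;0 0 0 0",
  "hand": 10,
  "force": 45
}}

```text
t: 12.3
eef_pos: [477.8, -308.7, 48.7]
tool_rot: [179.8, 1.0, 118.1]
force: [0.1, 0.3, 0.0]
opening: 19.7
```

Run:
```python
from h import *
go(477.5,-308.4,48,118);o=get_obs();print(o["tool_rot"],o["opening"],o["force"],o["ft_torque"])
```

```text
pose [ 477.8 -308.7   48.7] yaw 118.1 | shift mm (tool) [ 0.44 -0.08  0.67] frac tot [ 0.009 -0.002  0.013] turn frac 0.03
[179.75792811   0.98794089 118.10305375] 19.669154472787852 [0.06728563 0.26545381 0.02348565] [0.00349403 0.01096949 0.01625357]
```

Call:
{"op": "apply_moves", "data": {
  "motion": "0 0 -0.2 0;0 0 -0.4 0;0 0 -0.4 0;0 0 -0.4 0;0 0 -0.4 0;0 0 -0.4 0;0 0 0 0;0 0 0 0"
}}

```text
t: 13.1
eef_pos: [475.4, -306.4, 164.5]
tool_rot: [179.8, 0.9, 118.1]
force: [0.3, -0.0, -2.1]
opening: 19.5
```

Run:
```python
from h import *
go(560,-70,150,118);o=get_obs();print(o["tool_rot"],o["opening"],o["force"],o["ft_torque"])
```

```text
pose [ 475.4 -306.4  164.5] yaw 118.1 | shift mm (tool) [168.92 185.97  12.54] frac tot [3.378 3.719 0.251] turn frac 0.02
[179.80240959   0.88654441 118.0982996 ] 19.533446273749984 [ 0.27857599 -0.03512169 -2.07276252] [ 0.03031622  0.0899452  -0.00886496]
```

Run:
```python
from h import *
go(575,-100,160,118)
```

```text
pose [ 475.4 -306.4  164.5] yaw 118.1 | shift mm (tool) [135.24 185.1    3.06] frac tot [2.705 3.702 0.061] turn frac 0.02
```

Call:
{"op": "apply_moves", "data": {
  "motion": "0.45 0.62 0 0;0.45 0.62 0 0;0.45 0.62 0 0;0.45 0.62 0 0;0.45 0.62 0 0;0.45 0.62 0 0;0 0 0 0;0 0 0 0"
}}

```text
t: 13.9
eef_pos: [574.6, -91.9, 152.1]
tool_rot: [-179.6, 0.3, 117.9]
force: [0.3, -0.9, -1.6]
opening: 19.9
```

```bash
cat >> h.py <<'E'
def bores(tag,show=True):
    c=calibration("wrist"); p,d=read_camera("wrist"); c2=calibration("wrist")
    print("cam moved",np.abs(c2["pose"][:3,3]-c["pose"][:3,3]).max().round(2), get_obs()["tool_rot"].round(2))
    np.savez(tag+".npz",p=p,d=d,pose=c["pose"]); cv2.imwrite(f"pics/{tag}.png",p[:,:,::-1])
    hsv=cv2.cvtColor(p,cv2.COLOR_RGB2HSV);H,S,V=[hsv[...,i] for i in range(3)]
    m=((H<16)&(S>100)&(V>60)).astype(np.uint8)
    n,l,s,ce=cv2.connectedComponentsWithStats(m)
    for i in range(1,n):
        if s[i,4]<300: continue
        cm=(l==i).astype(np.uint8)
        cs,hh=cv2.findContours(cm,cv2.RETR_CCOMP,cv2.CHAIN_APPROX_NONE)
        for k,q in enumerate(cs):
            P=onplane(c,q.reshape(-1,2),40)
            if hh[0][k][3]<0: print("cap px",ce[i].round(),"rect",rect(P))
            elif cv2.contourArea(q)>20:
                (x,y),r=cv2.minEnclosingCircle(P[:,:2].astype(np.float32)); e=cv2.fitEllipse(P[:,:2].astype(np.float32))
                print("  hole",np.round([x,y,r],1),np.round(e[0],1),np.round(e[1],1))
E
python3 - <<'E'
from h import *
bores("b1"); go(568,-58,150)
E
```

```text
cam moved 0.15 [-179.65    0.27  117.85]
cap px [299.  62.] rect [556.5  13.7  40.5  40.6   9.6]
  hole [556.4  13.8   8.2] [556.3  13.4] [14.4 15.8]
cap px [267. 151.] rect [568.1 -59.8  40.2  40.7   8.1]
  hole [567.3 -59.5   8.3] [567.7 -59.4] [14.3 15.6]
pose [574.4 -91.9 152. ] yaw 117.85 | shift mm (tool) [32.93 10.22  1.75] frac tot [0.659 0.204 0.035] turn frac None
```

View pics/b1.png

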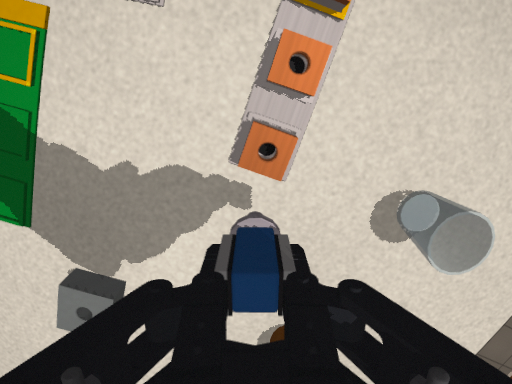

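Caps b (299,62) and c (267,151) are clearly seen with round bores, and the gauge is held at (255,265). Moving on to look at block a.

Run:
```python
from h import *
go(552,25,140,118)
```

```text
pose [574.4 -91.9 152. ] yaw 117.85 | shift mm (tool) [113.84  34.91  11.22] frac tot [2.277 0.698 0.224] turn frac -0.04
```

Call:
{"op": "apply_moves", "data": {
  "motion": "0.45 0.14 0 0;0.45 0.14 0 0;0.45 0.14 0 0;0.45 0.14 0 0;0.45 0.14 0 0;0 0 0 0;0 0 0 0"
}}

```text
t: 14.65
eef_pos: [548.4, 18.4, 147.4]
tool_rot: [-179.3, 0.2, 117.0]
force: [-0.3, 0.2, -1.9]
opening: 19.6
```

Run:
```python
from h import *
bores("b2"); go(545,87.5,105)
```

```text
cam moved 0.1 [-1.7928e+02  1.5000e-01  1.1698e+02]
cap px [293. 113.] rect [545.2  87.8  40.4  39.8   8.7]
  hole [544.7  87.8   8.1] [544.9  87.8] [14.8 15.8]
cap px [263. 194.] rect [556.   15.2  40.   42.5   9.7]
  hole [555.2  15.9   8.3] [555.5  15.7] [12.7 15.6]
pose [548.3  18.3 147.3] yaw 116.98 | shift mm (tool) [63.31 28.94 41.81] frac tot [1.266 0.579 0.836] turn frac None
```

```bash
cat >> h.py <<'E'
_R=R.from_euler("xyz",[179.758,0.988,118.103],degrees=True).as_matrix()
TIP=_R.T@(np.array([477.6,-308.5,8])-np.array([477.8,-308.7,48.7]))
def gotip(x,y,z):
    T=tool(); tip=T[:3,:3]@TIP+T[:3,3]; s=T[:3,:3].T@(np.array([x,y,z])-tip)
    o=get_obs(); print("t",o["t"],"tip",tip.round(1),"rot",o["tool_rot"].round(2),"F",o["force"].round(1),"op",round(o["opening"],1),"| shift",s.round(2),"frac",(s/50).round(3))
E
python3 - <<'E'
from h import *
print(TIP); gotip(545,88.4,60)
E
```

```text
[ 0.97238186 -0.25406677 40.6885724 ]
t 14.7 tip [547.3  18.7 106.7] rot [-1.7928e+02  1.5000e-01  1.1698e+02] F [-0.   0.3 -0.6] op 19.4 | shift [63.26 30.17 46.11] frac [1.265 0.603 0.922]
```

Call:
{"op": "apply_moves", "data": {
  "motion": "0.42 0.2 0 -0.1;0.42 0.2 0 -0.1;0.42 0.2 0 0;0 0 0.4 0;0 0 0.4 0;0 0 0 0;0 0 0 0"
}}

```text
t: 15.4
eef_pos: [548.9, 80.3, 106.3]
tool_rot: [-179.4, 0.3, 117.0]
force: [1.0, -0.7, -1.5]
opening: 19.6
```

Run:
```python
from h import *
c=calibration("wrist"); p,d=read_camera("wrist"); cv2.imwrite("pics/w4.png",p[:,:,::-1])
gotip(545,88.4,46)
```

```text
t 15.45 tip [547.8  80.6  65.6] rot [-179.36    0.34  116.98] F [-0.2 -0.1 -1.7] op 19.7 | shift [ 8.33  1.21 19.52] frac [0.167 0.024 0.39 ]
```

View pics/w4.png

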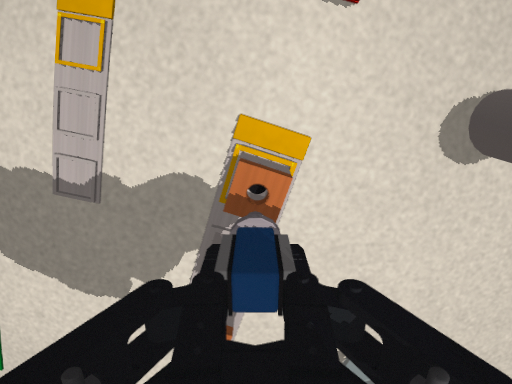

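The bore of the yellow-nest block shows at px (258,191), about 8 mm ahead of the pin, as computed. Correcting.

Call:
{"op": "apply_moves", "data": {
  "motion": "0.09 0.01 0 0;0.09 0.01 0 0;0 0 0.2 0;0 0 0.16 0;0 0 0 0;0 0 0 0"
}}

```text
t: 16.05
eef_pos: [547.3, 88.4, 89.4]
tool_rot: [-179.6, 0.4, 116.9]
force: [0.4, -0.8, -1.2]
opening: 19.5
```

Run:
```python
from h import *
gotip(545,88.4,40)
```

```text
t 16.05 tip [546.5  88.8  48.7] rot [-179.59    0.45  116.89] F [ 0.4 -0.8 -1.2] op 19.5 | shift [ 0.4  -1.42  8.67] frac [ 0.008 -0.028  0.173]
```

Call:
{"op": "apply_moves", "data": {
  "motion": "0.01 -0.04 0 0;0 0 0.06 0;0 0 0.06 0;0 0 0.06 0;0 0 0 0"
}}

```text
t: 16.55
eef_pos: [545.1, 87.7, 79.7]
tool_rot: [-179.6, 0.5, 116.9]
force: [-0.4, -0.1, -1.7]
opening: 19.4
```

Run:
```python
from h import *
gotip(545,88.4,36)
```

```text
t 16.55 tip [544.3  88.1  39. ] rot [-179.59    0.45  116.88] F [-0.4 -0.1 -1.7] op 19.4 | shift [-0.    0.8   2.99] frac [-0.     0.016  0.06 ]
```

Call:
{"op": "apply_moves", "data": {
  "motion": "0 0.012 0.05 0;0 0 0.05 0;0 0 0.04 0;0 0 0 0"
}}

```text
t: 16.95
eef_pos: [545.8, 87.9, 72.0]
tool_rot: [-179.6, 0.5, 116.9]
force: [-0.5, 0.4, -0.9]
opening: 19.6
```

Run:
```python
from h import *
gotip(545,88.4,28)
```

```text
t 16.95 tip [545.   88.3  31.3] rot [-179.6     0.46  116.88] F [-0.5  0.4 -0.9] op 19.6 | shift [0.14 0.08 3.34] frac [0.003 0.002 0.067]
```

Call:
{"op": "apply_moves", "data": {
  "motion": "0 0 0.03 0;0 0 0.03 0;0 0 0.03 0;0 0 0.03 0;0 0 0 0"
}}

```text
t: 17.45
eef_pos: [545.8, 87.9, 65.6]
tool_rot: [-179.6, 0.5, 116.9]
force: [-0.3, 0.5, -0.3]
opening: 19.6
```

Run:
```python
from h import *
gotip(545,88.4,14)
```

```text
t 17.45 tip [545.1  88.2  24.9] rot [-179.6     0.46  116.88] F [-0.3  0.5 -0.3] op 19.6 | shift [ 0.27  0.1  10.88] frac [0.005 0.002 0.218]
```

Call:
{"op": "apply_moves", "data": {
  "motion": "0 0 0.04 0;0 0 0.04 0;0 0 0.04 0;0 0 0.03 0;0 0 0 0"
}}

```text
t: 17.95
eef_pos: [545.8, 87.8, 57.4]
tool_rot: [-179.6, 0.5, 116.9]
force: [-0.1, -0.4, -1.8]
opening: 19.3
```

Run:
```python
from h import *
gotip(545,88.4,14)
```

```text
t 17.95 tip [545.1  88.1  16.7] rot [-179.61    0.46  116.88] F [-0.1 -0.4 -1.8] op 19.3 | shift [0.3  0.07 2.71] frac [0.006 0.001 0.054]
```

Call:
{"op": "apply_moves", "data": {
  "motion": "0 0 0.02 0;0 0 0.02 0;0 0 0 0"
}}

```text
t: 18.25
eef_pos: [545.8, 87.8, 55.3]
tool_rot: [-179.6, 0.5, 116.9]
force: [0.4, 0.7, -0.9]
opening: 19.6
```

Call:
{"op": "apply_moves", "data": {
  "motion": "0 0 0.02 0;0 0 0.015 0"
}}

```text
t: 18.45
eef_pos: [546.3, 87.8, 54.7]
tool_rot: [-179.7, 0.5, 116.9]
force: [-4.2, 0.1, 7.2]
opening: 19.4
```

Run:
```python
from h import *
gotip(545,88.4,14)
```

```text
t 18.45 tip [545.6  88.1  14. ] rot [-179.67    0.5   116.88] F [-4.2  0.1  7.2] op 19.4 | shift [ 0.5  -0.37  0.05] frac [ 0.01  -0.007  0.001]
```

Block a is good: collar on top at tip z 14.0 with 7 N contact. Now I'll lift and go to b.

Call:
{"op": "apply_moves", "data": {
  "motion": "0 0 -0.15 0;0 0 -0.3 0;0 0 -0.3 0;0 0 -0.15 0;0 0 0 0;0 0 0 0"
}}

```text
t: 19.05
eef_pos: [546.7, 88.3, 102.5]
tool_rot: [-179.7, 0.5, 116.9]
force: [0.8, 0.2, -1.9]
opening: 19.6
```

Run:
```python
from h import *
gotip(556,14.8,55)
```

```text
t 19.05 tip [546.1  88.6  61.8] rot [-179.72    0.52  116.87] F [ 0.8  0.2 -1.9] op 19.6 | shift [-70.27 -24.47   7.56] frac [-1.405 -0.489  0.151]
```

Call:
{"op": "apply_moves", "data": {
  "motion": "-0.35 -0.12 0 0;-0.35 -0.12 0 0;-0.35 -0.12 0 0;-0.33 -0.12 0 0;0 0 0 0;0 0 0 0"
}}

```text
t: 19.65
eef_pos: [554.1, 14.5, 98.8]
tool_rot: [-179.4, 0.3, 117.0]
force: [0.3, 0.6, -1.3]
opening: 19.5
```

Run:
```python
from h import *
bores("b3")
gotip(556,14.8,48)
```

```text
cam moved 0.1 [-179.41    0.31  116.99]
cap px [295. 107.] rect [544.9  87.7  40.3  39.7   8.7]
  hole [544.1  87.6   8.1] [544.4  87.7] [14.7 15.6]
cap px [260. 200.] rect [556.1  15.4  40.   42.9   9.9]
t 19.7 tip [553.1  15.   58.1] rot [-179.41    0.31  116.99] F [ 0.5 -0.5 -1.1] op 19.8 | shift [-1.42  2.6  10.08] frac [-0.028  0.052  0.202]
```

View pics/b3.png

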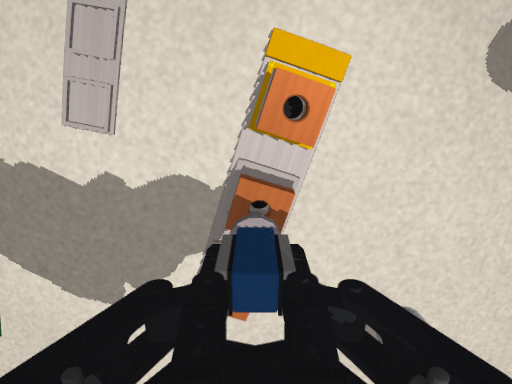

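Block a is still seated in its nest, and b's bore at (259,207) is just ahead of the collar. Correcting, then descending.

Call:
{"op": "apply_moves", "data": {
  "motion": "-0.02 0.06 0 0;0 0 0.1 0;0 0 0.08 0;0 0 0.05 0;0 0 0 0"
}}

```text
t: 20.2
eef_pos: [556.5, 17.7, 85.4]
tool_rot: [-179.4, 0.2, 117.2]
force: [0.3, 0.6, -1.9]
opening: 19.8
```

Run:
```python
from h import *
gotip(556,14.8,38)
```

```text
t 20.2 tip [555.5  18.1  44.8] rot [-179.36    0.22  117.2 ] F [ 0.3  0.6 -1.9] op 19.8 | shift [-3.17 -1.02  6.78] frac [-0.063 -0.02   0.136]
```

Call:
{"op": "apply_moves", "data": {
  "motion": "-0.06 -0.02 0 0;0 0 0 0;0 0 0 0"
}}

```text
t: 20.5
eef_pos: [556.9, 14.5, 85.4]
tool_rot: [-179.3, 0.2, 117.2]
force: [0.6, -0.6, -1.1]
opening: 19.4
```

Run:
```python
from h import *
gotip(556,14.8,38)
```

```text
t 20.5 tip [555.9  14.9  44.7] rot [-179.34    0.22  117.22] F [ 0.6 -0.6 -1.1] op 19.4 | shift [-0.12  0.12  6.73] frac [-0.002  0.002  0.135]
```

Call:
{"op": "apply_moves", "data": {
  "motion": "0 0 0.05 0;0 0 0.04 0;0 0 0.03 0;0 0 0.03 0;0 0 0.03 0"
}}

```text
t: 21.0
eef_pos: [557.3, 14.2, 76.2]
tool_rot: [-179.4, 0.2, 117.2]
force: [0.5, 0.1, -1.4]
opening: 19.5
```

Run:
```python
from h import *
gotip(556,14.8,28)
```

```text
t 21.0 tip [556.3  14.6  35.5] rot [-179.4     0.25  117.2 ] F [ 0.5  0.1 -1.4] op 19.5 | shift [ 0.34 -0.11  7.5 ] frac [ 0.007 -0.002  0.15 ]
```

Call:
{"op": "apply_moves", "data": {
  "motion": "0 0 0.03 0;0 0 0.03 0;0 0 0.03 0;0 0 0 0"
}}

```text
t: 21.4
eef_pos: [556.9, 14.3, 70.9]
tool_rot: [-179.4, 0.2, 117.2]
force: [-0.1, -0.1, -2.0]
opening: 19.6
```

Call:
{"op": "apply_moves", "data": {
  "motion": "0 0 0.02 0;0 0 0.015 0"
}}

```text
t: 21.6
eef_pos: [557.1, 14.2, 69.2]
tool_rot: [-179.4, 0.2, 117.2]
force: [0.9, 0.5, -1.0]
opening: 19.5
```

Run:
```python
from h import *
gotip(556,14.8,28)
```

```text
t 21.6 tip [556.1  14.6  28.5] rot [-179.38    0.24  117.2 ] F [ 0.9  0.5 -1. ] op 19.5 | shift [0.21 0.01 0.49] frac [0.004 0.    0.01 ]
```

Call:
{"op": "apply_moves", "data": {
  "motion": "0 0 0.015 0;0 0 0.015 0"
}}

```text
t: 21.8
eef_pos: [557.2, 14.2, 67.6]
tool_rot: [-179.4, 0.2, 117.2]
force: [0.0, -0.3, -0.9]
opening: 19.1
```

Call:
{"op": "apply_moves", "data": {
  "motion": "0 0 0.015 0"
}}

```text
t: 21.9
eef_pos: [557.2, 14.2, 66.8]
tool_rot: [-179.4, 0.2, 117.2]
force: [0.5, -0.9, -1.1]
opening: 19.7
```

Run:
```python
from h import *
gotip(556,14.8,28)
```

```text
t 21.9 tip [556.2  14.6  26.1] rot [-179.4     0.25  117.2 ] F [ 0.5 -0.9 -1.1] op 19.7 | shift [ 0.28 -0.1  -1.85] frac [ 0.006 -0.002 -0.037]
```

Past the 12 mm stop with no force. Going on to collar contact.

Call:
{"op": "apply_moves", "data": {
  "motion": "0 0 0.04 0;0 0 0.04 0;0 0 0.04 0;0 0 0.04 0;0 0 0.04 0;0 0 0 0"
}}

```text
t: 22.5
eef_pos: [556.9, 14.1, 55.7]
tool_rot: [-179.4, 0.2, 117.2]
force: [-0.3, -0.4, -1.3]
opening: 19.3
```

Run:
```python
from h import *
gotip(556,14.8,14)
```

```text
t 22.5 tip [555.9  14.5  15. ] rot [-179.37    0.23  117.2 ] F [-0.3 -0.4 -1.3] op 19.3 | shift [0.26 0.25 0.97] frac [0.005 0.005 0.019]
```

Call:
{"op": "apply_moves", "data": {
  "motion": "0 0 0.018 0;0 0 0.015 0"
}}

```text
t: 22.7
eef_pos: [557.2, 14.1, 54.8]
tool_rot: [-179.4, 0.3, 117.2]
force: [-3.3, 0.3, 8.2]
opening: 19.3
```

Run:
```python
from h import *
gotip(556,14.8,14)
```

```text
t 22.7 tip [556.3  14.5  14.1] rot [-179.41    0.26  117.2 ] F [-3.3  0.3  8.2] op 19.3 | shift [ 0.41 -0.08  0.07] frac [ 0.008 -0.002  0.001]
```

b is good too. Lift and go to c.

Call:
{"op": "apply_moves", "data": {
  "motion": "0 0 -0.15 0;0 0 -0.3 0;0 0 -0.3 0;0 0 -0.15 0;0 0 0 0;0 0 0 0"
}}

```text
t: 23.3
eef_pos: [557.9, 14.4, 102.4]
tool_rot: [-179.5, 0.3, 117.2]
force: [-0.3, -0.2, -2.1]
opening: 19.4
```

Run:
```python
from h import *
gotip(568,-59.3,55)
```

```text
t 23.3 tip [557.   14.8  61.7] rot [-179.46    0.29  117.2 ] F [-0.3 -0.2 -2.1] op 19.4 | shift [-70.91 -24.03   7.25] frac [-1.418 -0.481  0.145]
```

Call:
{"op": "apply_moves", "data": {
  "motion": "-0.34 -0.11 0 0;-0.34 -0.11 0 0;-0.34 -0.11 0 0;-0.3 -0.1 0 0;0 0 0 0;0 0 0 0"
}}

```text
t: 23.9
eef_pos: [566.8, -55.4, 98.8]
tool_rot: [-179.2, 0.0, 117.3]
force: [-0.3, 0.2, -0.5]
opening: 19.3
```

Run:
```python
from h import *
bores("b4")
gotip(568,-59.3,48)
```

```text
cam moved 0.08 [-1.7919e+02  5.0000e-02  1.1730e+02]
cap px [330.  16.] rect [546.6  78.   40.1  25.5   8.9]
cap px [291. 112.] rect [555.9  14.   40.2  40.1   9.9]
  hole [555.7  14.1   8. ] [555.4  14.1] [14.6 15.6]
cap px [256. 203.] rect [567.9 -58.5  40.   42.7   8. ]
t 23.95 tip [565.6 -54.9  58.2] rot [-1.7919e+02  5.0000e-02  1.1730e+02] F [ 0.1 -0.5 -1.4] op 19.7 | shift [-5.    0.23 10.16] frac [-0.1    0.005  0.203]
```

Call:
{"op": "apply_moves", "data": {
  "motion": "-0.095 0.005 0 0;0 0 0.1 0;0 0 0.08 0;0 0 0.05 0;0 0 0 0;0 0 0 0"
}}

```text
t: 24.55
eef_pos: [568.5, -57.3, 85.7]
tool_rot: [-179.2, -0.0, 117.5]
force: [0.9, 0.2, -1.1]
opening: 19.5
```

Run:
```python
from h import *
gotip(568,-59.2,38)
```

```text
t 24.55 tip [567.3 -56.9  45. ] rot [-1.7915e+02 -4.0000e-02  1.1749e+02] F [ 0.9  0.2 -1.1] op 19.5 | shift [-2.42 -0.33  7.05] frac [-0.048 -0.007  0.141]
```

Call:
{"op": "apply_moves", "data": {
  "motion": "-0.048 -0.007 0 0;0 0 0 0;0 0 0.05 0;0 0 0.04 0;0 0 0.03 0;0 0 0.03 0;0 0 0 0"
}}

```text
t: 25.25
eef_pos: [569.4, -59.9, 77.9]
tool_rot: [-179.2, -0.0, 117.5]
force: [-0.9, -0.2, -0.9]
opening: 19.4
```

Run:
```python
from h import *
gotip(568,-59.2,28)
```

```text
t 25.25 tip [568.2 -59.4  37.2] rot [-1.7918e+02 -2.0000e-02  1.1748e+02] F [-0.9 -0.2 -0.9] op 19.4 | shift [0.33 0.03 9.2 ] frac [0.007 0.001 0.184]
```

Call:
{"op": "apply_moves", "data": {
  "motion": "0 0 0.03 0;0 0 0.03 0;0 0 0.03 0;0 0 0.03 0;0 0 0 0"
}}

```text
t: 25.75
eef_pos: [569.4, -59.9, 71.3]
tool_rot: [-179.2, -0.0, 117.5]
force: [0.1, -0.1, -2.1]
opening: 19.4
```

Call:
{"op": "apply_moves", "data": {
  "motion": "0 0 0.015 0;0 0 0.015 0"
}}

```text
t: 25.95
eef_pos: [569.4, -60.0, 69.8]
tool_rot: [-179.2, -0.0, 117.5]
force: [0.3, 0.8, -1.7]
opening: 19.6
```

Run:
```python
from h import *
gotip(568,-59.2,28)
```

```text
t 25.95 tip [568.2 -59.5  29.1] rot [-1.7919e+02 -2.0000e-02  1.1749e+02] F [ 0.3  0.8 -1.7] op 19.6 | shift [ 0.34 -0.07  1.13] frac [ 0.007 -0.001  0.023]
```

Call:
{"op": "apply_moves", "data": {
  "motion": "0 0 0.012 0;0 0 0.012 0"
}}

```text
t: 26.15
eef_pos: [569.5, -60.0, 68.6]
tool_rot: [-179.2, -0.0, 117.5]
force: [0.2, 0.3, 2.6]
opening: 19.7
```

Call:
{"op": "apply_moves", "data": {
  "motion": "0 0 0.014 0"
}}

```text
t: 26.25
eef_pos: [569.9, -60.1, 68.6]
tool_rot: [-179.2, 0.0, 117.5]
force: [-2.3, -0.1, 6.6]
opening: 19.4
```

Run:
```python
from h import *
gotip(568,-59.2,28)
```

```text
t 26.25 tip [568.8 -59.6  27.9] rot [-1.7924e+02  3.0000e-02  1.1749e+02] F [-2.3 -0.1  6.6] op 19.4 | shift [ 0.73 -0.48 -0.08] frac [ 0.015 -0.01  -0.002]
```

c stops at tip z 27.9, exactly 12 mm below the top, so it's the tight block. Lifting and returning the gauge.

Call:
{"op": "apply_moves", "data": {
  "motion": "0 0 -0.15 0;0 0 -0.4 0;0 0 -0.4 0;0 0 -0.4 0;0 0 -0.15 0;0 0 0 0;0 0 0 0"
}}

```text
t: 26.95
eef_pos: [570.0, -59.4, 146.4]
tool_rot: [-179.2, -0.0, 117.5]
force: [0.1, -0.1, -0.7]
opening: 19.5
```

Run:
```python
from h import *
gotip(477.5,-308.6,100)
```

```text
t 26.95 tip [568.8 -58.9 105.7] rot [-1.7917e+02 -4.0000e-02  1.1748e+02] F [ 0.1 -0.1 -0.7] op 19.5 | shift [-179.42 -196.11    8.48] frac [-3.588 -3.922  0.17 ]
```

Call:
{"op": "apply_moves", "data": {
  "motion": "-0.5 -0.55 0 0;-0.5 -0.55 0 0;-0.5 -0.55 0 0;-0.5 -0.55 0 0;-0.5 -0.55 0 0;-0.5 -0.55 0 0;-0.45 -0.5 0 0;0 0 0 0"
}}

```text
t: 27.75
eef_pos: [474.6, -305.3, 138.8]
tool_rot: [-178.8, -0.7, 117.8]
force: [1.0, 0.4, -0.5]
opening: 19.4
```

Call:
{"op": "apply_moves", "data": {
  "motion": "0 0 0 0"
}}

```text
t: 27.85
eef_pos: [473.6, -305.2, 137.5]
tool_rot: [-178.8, -0.8, 117.7]
force: [-0.3, -0.9, -1.6]
opening: 19.6
```

Run:
```python
from h import *
gotip(477.2,-308.6,50)
```

```text
t 27.85 tip [ 471.9 -304.4   96.9] rot [-178.75   -0.81  117.67] F [-0.3 -0.9 -1.6] op 19.6 | shift [-6.87  3.74 46.73] frac [-0.137  0.075  0.935]
```

Call:
{"op": "apply_moves", "data": {
  "motion": "-0.13 0.075 0 0;0 0 0.5 0;0 0 0.3 0;0 0 0 0;0 0 0 0"
}}

```text
t: 28.35
eef_pos: [482.2, -304.9, 95.1]
tool_rot: [-178.8, -0.9, 118.1]
force: [-0.2, 0.7, -1.5]
opening: 19.6
```

Run:
```python
from h import *
gotip(477.2,-308.6,40)
```

```text
t 28.35 tip [ 480.5 -303.9   54.4] rot [-178.8    -0.94  118.06] F [-0.2  0.7 -1.5] op 19.6 | shift [-2.82 -4.79 14.47] frac [-0.056 -0.096  0.289]
```

Call:
{"op": "apply_moves", "data": {
  "motion": "-0.05 -0.09 0 0;0 0 0 0;0 0 0.1 0;0 0 0.06 0;0 0 0 0"
}}

```text
t: 28.85
eef_pos: [481.4, -309.8, 89.3]
tool_rot: [-178.9, -0.7, 118.2]
force: [0.1, -0.6, -1.0]
opening: 19.4
```

Run:
```python
from h import *
gotip(477.2,-308.6,36)
c=calibration("wrist"); p,d=read_camera("wrist"); cv2.imwrite("pics/w5.png",p[:,:,::-1])
```

```text
t 28.85 tip [ 479.8 -309.    48.7] rot [-178.91   -0.7   118.17] F [ 0.1 -0.6 -1. ] op 19.4 | shift [ 1.39 -1.84 12.72] frac [ 0.028 -0.037  0.254]
```

View pics/w5.png

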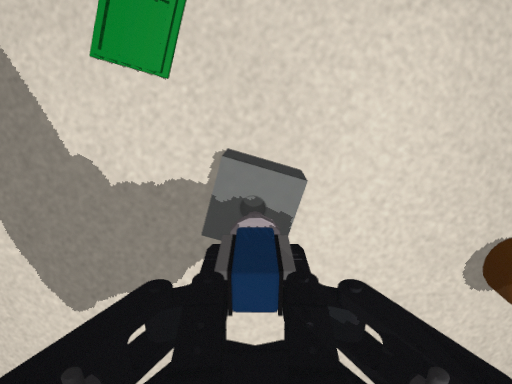

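The stand's hole is at px (253,205), just past the collar at (255,222), so the aim is right.

Call:
{"op": "apply_moves", "data": {
  "motion": "0.028 -0.037 0 0;0 0 0 0;0 0 0.06 0;0 0 0.06 0;0 0 0.05 0;0 0 0 0"
}}

```text
t: 29.5
eef_pos: [478.5, -309.5, 80.4]
tool_rot: [-178.9, -0.7, 118.2]
force: [-0.7, -0.3, -0.7]
opening: 19.6
```

Run:
```python
from h import *
gotip(477.2,-308.6,30)
```

```text
t 29.5 tip [ 476.9 -308.6   39.8] rot [-178.92   -0.69  118.15] F [-0.7 -0.3 -0.7] op 19.6 | shift [-0.21  0.46  9.75] frac [-0.004  0.009  0.195]
```

Call:
{"op": "apply_moves", "data": {
  "motion": "0 0 0.06 0;0 0 0.06 0;0 0 0.06 0;0 0 0.06 0;0 0 0 0"
}}

```text
t: 30.0
eef_pos: [478.1, -309.3, 67.0]
tool_rot: [-178.9, -0.7, 118.2]
force: [-0.4, 0.2, -2.8]
opening: 19.8
```

Run:
```python
from h import *
gotip(477.2,-308.6,8)
```

```text
t 30.0 tip [ 476.5 -308.5   26.4] rot [-178.9    -0.72  118.16] F [-0.4  0.2 -2.8] op 19.8 | shift [-0.64  0.9  18.35] frac [-0.013  0.018  0.367]
```

Call:
{"op": "apply_moves", "data": {
  "motion": "0 0.01 0.06 0;0 0 0.06 0;0 0 0.06 0;0 0 0.06 0;0 0 0.05 0;0 0 0 0"
}}

```text
t: 30.6
eef_pos: [478.3, -309.0, 51.2]
tool_rot: [-178.9, -0.7, 118.2]
force: [-0.1, 0.1, -1.8]
opening: 19.2
```

Run:
```python
from h import *
gotip(477.2,-308.6,8)
```

```text
t 30.6 tip [ 476.7 -308.2   10.5] rot [-178.9    -0.72  118.16] F [-0.1  0.1 -1.8] op 19.2 | shift [-0.66  0.31  2.5 ] frac [-0.013  0.006  0.05 ]
```

Call:
{"op": "apply_moves", "data": {
  "motion": "0 0 0.02 0;0 0 0.02 0;0 0 0.02 0"
}}

```text
t: 30.9
eef_pos: [478.4, -309.1, 49.0]
tool_rot: [-178.9, -0.7, 118.2]
force: [-3.1, 2.9, 10.4]
opening: 19.3
```

Run:
```python
from h import *
gotip(477.2,-308.6,8)
```

```text
t 30.9 tip [ 476.8 -308.3    8.3] rot [-178.92   -0.68  118.17] F [-3.1  2.9 10.4] op 19.3 | shift [-0.42  0.21  0.29] frac [-0.008  0.004  0.006]
```

Call:
{"op": "apply_moves", "data": {
  "motion": "0 0 0 0;0 0 0 0;0 0 0 0;0 0 0 0;0 0 0 0",
  "hand": 85
}}

```text
t: 31.4
eef_pos: [479.4, -310.0, 50.0]
tool_rot: [-179.0, -0.5, 118.2]
force: [0.3, -0.0, -0.2]
opening: 84.7
```

Run:
```python
from h import *
gotip(477.2,-308.6,8)
c=calibration("wrist"); p,d=read_camera("wrist"); cv2.imwrite("pics/w6.png",p[:,:,::-1])
```

```text
t 31.4 tip [ 477.9 -309.3    9.3] rot [-178.98   -0.53  118.16] F [ 0.3 -0.  -0.2] op 84.7 | shift [ 0.9  -0.28  1.32] frac [ 0.018 -0.006  0.026]
```

View pics/w6.png

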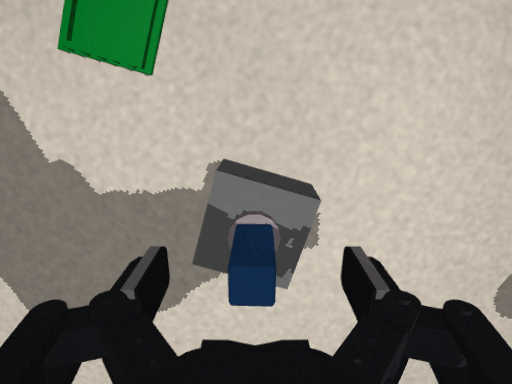

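The gauge is free and standing in the stand at (252,265). Raising, then checking its height.

Call:
{"op": "apply_moves", "data": {
  "motion": "0 0 -0.3 0;0 0 -0.5 0;0 0 -0.5 0;0 0 -0.5 0;0 0 -0.5 0;0 0 -0.5 0;0 0 0 0"
}}

```text
t: 32.15
eef_pos: [480.9, -308.9, 193.2]
tool_rot: [-178.9, -0.8, 118.2]
force: [0.4, 0.8, 0.2]
opening: 85.0
```

Run:
```python
from h import *
c=calibration("wrist"); p,d=read_camera("wrist"); cv2.imwrite("pics/w7.png",cv2.resize(p[130:270,160:340],None,fx=4,fy=4,interpolation=cv2.INTER_CUBIC)[:,:,::-1])
P=depthpts(c,d,np.ones(d.shape,bool)); r=np.hypot(P[:,0]-477,P[:,1]+308.6)
k=(r<16)&(P[:,2]>70)&(P[:,2]<110); print("handle top z",np.percentile(P[k][:,2],[10,50,90]).round(1),P[k].mean(0).round(1))
k=(r>18)&(r<28)&(P[:,2]>25)&(P[:,2]<60); print("stand top",np.median(P[k][:,2]))
go(568,-59.3,150,99)
```

```text
handle top z [79.8 85.7 86.7] [ 476.5 -307.4   84.6]
stand top 34.08424568656136
pose [ 480.2 -308.3  191.2] yaw 118.15 | shift mm (tool) [177.46 195.78  40.07] frac tot [3.549 3.916 0.801] turn frac 4.79
```

View pics/w7.png

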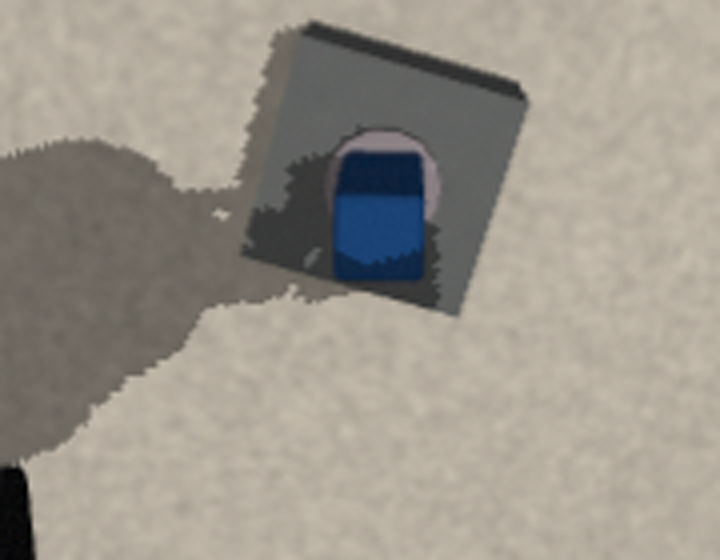

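The gauge is home: handle top at 85.7 mm (86 expected), collar flat on the stand. Now block c.

Call:
{"op": "apply_moves", "data": {
  "motion": "0.45 0.49 0 0;0.45 0.49 0 0;0.45 0.49 0 0;0.45 0.49 0 0;0.45 0.49 0 0;0.45 0.49 0 0;0.45 0.49 0 0;0.4 0.45 0 0"
}}

```text
t: 33.0
eef_pos: [564.3, -53.9, 176.8]
tool_rot: [-178.1, -1.6, 117.6]
force: [0.6, 0.2, 0.3]
opening: 84.8
```

Call:
{"op": "apply_moves", "data": {
  "motion": "0 0 0 0.95;0 0 0 0.95;0 0 0 0.95;0 0 0 0.95;0 0 0 0.8;0 0 0 0;0 0 0 0"
}}

```text
t: 33.7
eef_pos: [558.4, -46.7, 163.8]
tool_rot: [-176.7, -1.4, 99.0]
force: [-0.8, -0.1, 0.2]
opening: 84.7
```

Run:
```python
from h import *
bores("b5")
go(568,-59.3,110,99)
```

```text
cam moved 0.06 [-176.66   -1.36   99.02]
cap px [274.  27.] rect [545.3  87.   39.4  41.2   8.7]
  hole [545.3  86.2   8.2] [545.3  86.5] [13.8 15.8]
cap px [272. 119.] rect [556.   14.1  40.   39.1   9.1]
  hole [555.9  14.4   8.6] [555.9  14.4] [15.6 16.2]
cap px [271. 200.] rect [568.2 -58.9  39.6  42.7   8.8]
  hole [568.2 -58.2   8. ] [568.1 -58.2] [12.9 15.5]
pose [558.3 -46.7 163.7] yaw 99.02 | shift mm (tool) [-15.24  10.72  52.84] frac tot [-0.305  0.214  1.057] turn frac 0.0
```

View pics/b5.png

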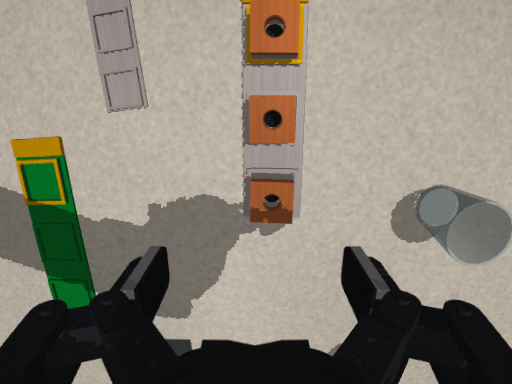

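Block c at px (271,200), a and b still in their nests. The tool has picked up about 3.6° of tilt, so I'll work that out before the grasp.

Call:
{"op": "apply_moves", "data": {
  "motion": "-0.3 0.2 0 0;0 0 0.9 0;0 0 0 0;0 0 0 0"
}}

```text
t: 34.15
eef_pos: [566.0, -59.3, 116.0]
tool_rot: [-176.5, -1.4, 99.2]
force: [0.4, -0.0, 0.4]
opening: 85.1
```

```bash
cat >> h.py <<'E'
def st():
    o=get_obs(); q=o["q"]; print("t",o["t"],"sum",round(q[1]-q[2]+q[3],2),"q5",round(q[4],2),"rot",o["tool_rot"].round(2),"qd",o["qd"].round(1))
E
python3 - <<'E'
from h import *
st();go(568,-59.3,110,99)
E
```

```text
t 34.15 sum 93.79 q5 0.05 rot [-176.49   -1.44   99.18] qd [ 0.   1.7 -5.2  0.1  0.1 -0.2]
pose [566.  -59.3 116. ] yaw 99.18 | shift mm (tool) [-0.47  2.35  5.86] frac tot [-0.009  0.047  0.117] turn frac 0.05
```

Call:
{"op": "apply_moves", "data": {
  "motion": "0 0 -0.9 0;0 0 -0.9 0;0 0 0 0"
}}

```text
t: 34.45
eef_pos: [569.1, -59.8, 209.9]
tool_rot: [-176.2, -1.6, 99.3]
force: [0.4, -0.4, 0.4]
opening: 84.8
```

Run:
```python
from h import *
st();go(568,-59.3,110,99)
```

```text
t 34.45 sum 94.13 q5 0.05 rot [-176.18   -1.57   99.26] qd [ 0.   1.  -2.3 -2.3 -0.1 -0.1]
pose [569.1 -59.8 209.9] yaw 99.26 | shift mm (tool) [-2.02  5.67 99.73] frac tot [-0.04   0.113  1.995] turn frac 0.06
```

Call:
{"op": "apply_moves", "data": {
  "motion": "0 -1 0 0;0 -1 0 0;0 0 0 0;0 0 0 0"
}}

```text
t: 34.85
eef_pos: [472.7, -77.4, 221.2]
tool_rot: [-176.7, -1.3, 99.4]
force: [0.3, -0.8, 0.3]
opening: 84.8
```

Run:
```python
from h import *
st();go(568,-59.3,110,99)
```

```text
t 34.85 sum 93.56 q5 -0.28 rot [-176.68   -1.32   99.41] qd [-0.6 -2.7 -2.7  2.1 -0.4 -0.4]
pose [472.7 -77.4 221.2] yaw 99.41 | shift mm (tool) [ -0.22 103.21 105.38] frac tot [-0.004  2.064  2.108] turn frac 0.1
```

Call:
{"op": "apply_moves", "data": {
  "motion": "0 0.3 0 0;0 0.3 0 0;0 0.3 0 0;0 0.3 0 0;0 0 0 0"
}}

```text
t: 35.35
eef_pos: [542.6, -68.1, 225.6]
tool_rot: [-177.6, -0.9, 99.5]
force: [0.3, 0.3, 0.2]
opening: 85.2
```

Run:
```python
from h import *
st();go(568,-59.3,110,99)
```

```text
t 35.35 sum 92.57 q5 -0.1 rot [-177.61   -0.93   99.52] qd [ 0.1 -0.5  1.   1.3 -0.5 -0.2]
pose [542.6 -68.1 225.6] yaw 99.52 | shift mm (tool) [  2.61  31.31 114.4 ] frac tot [0.052 0.626 2.288] turn frac 0.13
```

Call:
{"op": "apply_moves", "data": {
  "motion": "0 -1 0 0;0 -1 0 0;0 0 0 0;0 0.3 0 0;0 0.3 0 0;0 0.3 0 0;0 0.3 0 0;0 0 0 0"
}}

```text
t: 36.15
eef_pos: [514.2, -74.7, 229.8]
tool_rot: [-178.2, -0.7, 99.7]
force: [1.0, 0.2, 0.9]
opening: 84.7
```

Run:
```python
from h import *
st();go(568,-59.3,110,99)
```

```text
t 36.15 sum 91.92 q5 -0.16 rot [-178.19   -0.67   99.75] qd [ 0.3  0.3  1.2  1.1 -0.4  0.2]
pose [514.2 -74.7 229.8] yaw 99.75 | shift mm (tool) [  4.67  59.43 118.05] frac tot [0.093 1.189 2.361] turn frac 0.19
```

Call:
{"op": "apply_moves", "data": {
  "motion": "0.04 0.25 0 0;0.03 0.25 0 0;0.02 0.25 0 0;0 0.25 0 0.2;0 0.15 0 0;0 0 0 0"
}}

```text
t: 36.75
eef_pos: [579.6, -59.2, 230.0]
tool_rot: [-178.6, -0.5, 99.1]
force: [-0.1, -0.7, -0.9]
opening: 85.2
```

Run:
```python
from h import *
st();go(568,-59.3,110,99)
```

```text
t 36.75 sum 91.51 q5 -0.08 rot [-178.57   -0.47   99.14] qd [ 0.2  0.2  0.6  0.6 -0.2 -0. ]
pose [579.6 -59.2 230. ] yaw 99.14 | shift mm (tool) [  0.73  -8.5  120.27] frac tot [ 0.015 -0.17   2.405] turn frac 0.04
```

Call:
{"op": "apply_moves", "data": {
  "motion": "0.01 -0.17 0 0;0 0 0.5 0;0 0 0.5 0;0 0 0.5 0;0 0 0.5 0;0 0 0.2 0;0 0 0 0;0 0 0 0"
}}

```text
t: 37.55
eef_pos: [563.8, -61.0, 121.0]
tool_rot: [-178.7, -0.3, 99.1]
force: [-0.6, -0.6, -0.4]
opening: 85.1
```

Run:
```python
from h import *
st();go(568,-59.3,14,99)
```

```text
t 37.55 sum 91.32 q5 -0.17 rot [-178.71   -0.33   99.12] qd [-0.2 -0.4 -0.3 -0.  -0.1 -0.1]
pose [563.8 -61.  121. ] yaw 99.12 | shift mm (tool) [  0.38   6.88 106.88] frac tot [0.008 0.138 2.138] turn frac 0.03
```

Call:
{"op": "apply_moves", "data": {
  "motion": "0 0.08 0 0;0 0 0.4 0;0 0 0.4 0;0 0 0.4 0;0 0 0.2 0;0 0 0 0;0 0 0 0"
}}

```text
t: 38.25
eef_pos: [576.4, -62.1, 59.0]
tool_rot: [-179.7, 0.1, 99.1]
force: [0.3, 0.3, -0.1]
opening: 85.2
```

Run:
```python
from h import *
st();go(568,-59.3,14,99)
p,d=read_camera("wrist"); cv2.imwrite("pics/w8.png",p[:,:,::-1])
```

```text
t 38.25 sum 90.22 q5 -0.16 rot [-1.7974e+02  7.0000e-02  9.9140e+01] qd [-0.  -0.   0.6  0.1  0.1  0.1]
pose [576.4 -62.1  59. ] yaw 99.14 | shift mm (tool) [ 4.13 -7.65 45.03] frac tot [ 0.083 -0.153  0.901] turn frac 0.03
```

View pics/w8.png

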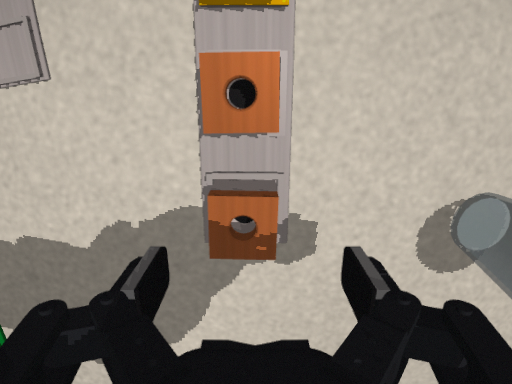

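The tool is straight again, and block c (px 243,225) sits between the jaws, needing the 8 mm sideways correction computed.

Call:
{"op": "apply_moves", "data": {
  "motion": "0.04 -0.08 0 0;0.04 -0.075 0 0;0 0 0 0;0 0 0.2 0;0 0 0.2 0;0 0 0.15 0;0 0 0 0;0 0 0 0"
}}

```text
t: 39.1
eef_pos: [568.8, -59.5, 31.4]
tool_rot: [-179.9, 0.1, 99.1]
force: [0.1, -0.6, -0.7]
opening: 85.6
```

Run:
```python
from h import *
st();go(568,-59.3,15,99)
```

```text
t 39.1 sum 90.0 q5 -0.16 rot [-1.7994e+02  1.5000e-01  9.9140e+01] qd [-0.1  0.6 -0.7 -0.4 -0.  -0.2]
pose [568.8 -59.5  31.4] yaw 99.14 | shift mm (tool) [ 0.35 -0.77 16.36] frac tot [ 0.007 -0.015  0.327] turn frac 0.03
```

Call:
{"op": "apply_moves", "data": {
  "motion": "0 -0.015 0.16 0;0 0 0.14 0;0 0 0 0;0 0 0 0"
}}

```text
t: 39.5
eef_pos: [568.0, -59.7, 14.9]
tool_rot: [-179.9, 0.1, 99.1]
force: [-0.9, -0.0, -0.6]
opening: 84.7
```

Call:
{"op": "apply_moves", "data": {
  "motion": "0 0 0 0;0 0 0 0;0 0 0 0;0 0 0 0;0 0 0 0",
  "hand": 30,
  "force": 45
}}

```text
t: 40.0
eef_pos: [568.8, -59.8, 15.7]
tool_rot: [180.0, 0.2, 99.1]
force: [-0.1, 0.4, -1.9]
opening: 39.6
```

Run:
```python
from h import *
st();go(568,-59.3,15,99);o=get_obs();print(o["opening"],o["force"])
```

```text
t 40.0 sum 89.93 q5 -0.16 rot [1.7999e+02 1.7000e-01 9.9140e+01] qd [-0.  -0.  -0.   0.1  0.   0. ]
pose [568.8 -59.8  15.7] yaw 99.14 | shift mm (tool) [ 0.65 -0.67  0.68] frac tot [ 0.013 -0.013  0.014] turn frac 0.03
39.6142905105046 [-0.1386782   0.38798799 -1.94219268]
```

Call:
{"op": "apply_moves", "data": {
  "motion": "0 0 -0.2 0;0 0 -0.4 0;0 0 -0.4 0;0 0 -0.4 0;0 0 -0.4 0;0 0 -0.4 0;0 0 0 0;0 0 0 0"
}}

```text
t: 40.8
eef_pos: [566.4, -59.0, 131.3]
tool_rot: [-179.8, 0.1, 99.1]
force: [0.1, 0.0, -1.5]
opening: 39.3
```

Run:
```python
from h import *
st();go(455,295,130,99);o=get_obs();print(o["opening"],o["force"])
```

```text
t 40.8 sum 90.16 q5 -0.16 rot [-1.7979e+02  9.0000e-02  9.9150e+01] qd [-0.  -0.8  1.2  0.5  0.  -0. ]
pose [566.4 -59.  131.3] yaw 99.15 | shift mm (tool) [367.16 -53.72   0.93] frac tot [ 7.343 -1.074  0.019] turn frac 0.04
39.32724675484641 [ 0.10518926  0.01523573 -1.48999247]
```

Block held, opening 39.3. Traversing to the tray.

Call:
{"op": "apply_moves", "data": {
  "motion": "0.5 -0.07 0 0;0.5 -0.07 0 0;0.5 -0.07 0 0;0.5 -0.07 0 0;0.5 -0.07 0 0;0.5 -0.07 0 0;0.5 -0.07 0 0;0.5 -0.07 0 0"
}}

```text
t: 41.6
eef_pos: [499.9, 137.3, 121.0]
tool_rot: [-179.0, 0.0, 98.7]
force: [0.2, 0.5, -0.8]
opening: 39.2
```

Run:
```python
from h import *
st();go(455,295,120,99);o=get_obs();print(o["opening"],o["force"])
```

```text
t 41.6 sum 91.02 q5 -0.05 rot [-1.7898e+02  4.0000e-02  9.8730e+01] qd [28.5 -0.8 -3.2 -1.4  0.5 28.3]
pose [499.9 137.3 121. ] yaw 98.73 | shift mm (tool) [162.7  -20.38   1.28] frac tot [ 3.254 -0.408  0.026] turn frac -0.07
39.21928402289609 [ 0.16332033  0.47260654 -0.805879  ]
```

Call:
{"op": "apply_moves", "data": {
  "motion": "0.45 -0.06 0 0;0.45 -0.06 0 0;0.45 -0.06 0 0;0.45 -0.06 0 0;0.45 -0.06 0 0;0.45 -0.06 0 0;0 0 0 0;0 0 0 0"
}}

```text
t: 42.4
eef_pos: [450.2, 273.2, 110.2]
tool_rot: [-177.9, 0.2, 99.0]
force: [0.2, 0.1, -1.3]
opening: 39.0
```

Run:
```python
from h import *
st();go(455,295,40,99);o=get_obs();print(o["opening"],o["force"])
p,d=read_camera("wrist"); cv2.imwrite("pics/w9.png",p[:,:,::-1])
```

```text
t 42.4 sum 92.07 q5 0.34 rot [-177.91    0.22   99.01] qd [ 1.1  0.6 -0.6 -0.4  0.8  0.3]
pose [450.2 273.2 110.2] yaw 99.01 | shift mm (tool) [21.06 10.68 69.76] frac tot [0.421 0.214 1.395] turn frac 0.0
39.00773801141399 [ 0.23432799  0.08725671 -1.27929135]
```

View pics/w9.png

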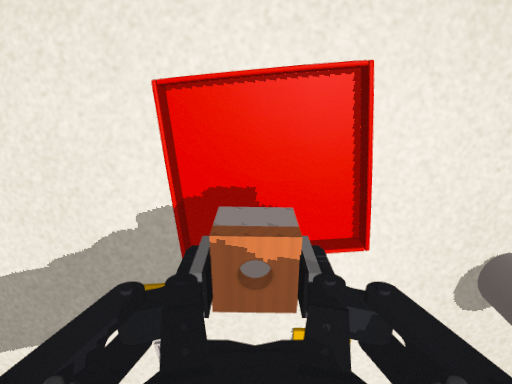

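The block is held upright, just inside the tray's near wall; tray centre is 20 mm ahead. Shift and descend.

Call:
{"op": "apply_moves", "data": {
  "motion": "0.2 0.1 0 0;0.2 0.1 0 0;0 0 0 0;0 0 0.4 0;0 0 0.4 0;0 0 0.3 0;0 0 0 0;0 0 0 0"
}}

```text
t: 43.25
eef_pos: [459.3, 294.2, 53.6]
tool_rot: [-178.1, 0.2, 98.7]
force: [0.1, 0.2, -1.2]
opening: 39.4
```

Run:
```python
from h import *
st();go(455,295,16,99);o=get_obs();print(o["opening"],o["force"])
```

```text
t 43.25 sum 91.89 q5 0.37 rot [-178.08    0.2    98.72] qd [-0.2  0.5 -0.4 -0.1  0.   0. ]
pose [459.3 294.2  53.6] yaw 98.72 | shift mm (tool) [ 1.61 -2.88 37.75] frac tot [ 0.032 -0.058  0.755] turn frac -0.07
39.37351493260218 [ 0.12587937  0.24683883 -1.23240878]
```

Call:
{"op": "apply_moves", "data": {
  "motion": "0 -0.04 0.3 0;0 0 0.25 0;0 0 0 0;0 0 0 0"
}}

```text
t: 43.65
eef_pos: [459.5, 294.6, 28.6]
tool_rot: [-178.4, 0.1, 98.7]
force: [0.0, 0.8, -1.6]
opening: 39.0
```

Run:
```python
from h import *
st();go(455,295,16,99);o=get_obs();print(o["opening"],o["force"])
```

```text
t 43.65 sum 91.58 q5 0.35 rot [-1.7839e+02  1.3000e-01  9.8680e+01] qd [-0.1  0.3 -0.  -0.1  0.1 -0.1]
pose [459.5 294.6  28.6] yaw 98.68 | shift mm (tool) [ 1.09 -4.02 12.75] frac tot [ 0.022 -0.08   0.255] turn frac -0.08
38.97514264465584 [ 0.03107218  0.80548387 -1.63008654]
```

Call:
{"op": "apply_moves", "data": {
  "motion": "0 0 0.08 0;0 0 0.08 0;0 0 0.04 0;0 0 0.02 0"
}}

```text
t: 44.05
eef_pos: [460.8, 295.2, 18.7]
tool_rot: [-178.6, 0.1, 98.7]
force: [-0.6, -0.5, -1.8]
opening: 39.5
```

Run:
```python
from h import *
st();go(455,295,16,99);o=get_obs();print(o["opening"],o["force"])
```

```text
t 44.05 sum 91.38 q5 0.35 rot [-1.7858e+02  8.0000e-02  9.8670e+01] qd [ 0.1  0.6 -0.5 -1.3  0.   0. ]
pose [460.8 295.2  18.7] yaw 98.67 | shift mm (tool) [ 0.65 -5.74  2.86] frac tot [ 0.013 -0.115  0.057] turn frac -0.08
39.47582893969526 [-0.63915724 -0.52375124 -1.77796282]
```

Call:
{"op": "apply_moves", "data": {
  "motion": "0 0 0.025 0;0 0 0.02 0"
}}

```text
t: 44.25
eef_pos: [460.8, 295.3, 16.3]
tool_rot: [-178.6, 0.1, 98.7]
force: [-0.9, 0.4, -1.7]
opening: 39.0
```

Call:
{"op": "apply_moves", "data": {
  "motion": "0 0 0.02 0"
}}

```text
t: 44.35
eef_pos: [460.8, 295.4, 15.9]
tool_rot: [-178.6, 0.1, 98.7]
force: [-4.0, -2.2, 11.1]
opening: 39.3
```

Run:
```python
from h import *
st();go(455,295,16,99);o=get_obs();print(o["opening"],o["force"])
```

```text
t 44.35 sum 91.37 q5 0.35 rot [-1.7859e+02  7.0000e-02  9.8680e+01] qd [ 0.  -0.1 -0.2 -0.4 -0.   0. ]
pose [460.8 295.4  15.9] yaw 98.68 | shift mm (tool) [ 0.52 -5.78  0.08] frac tot [ 0.01  -0.116  0.002] turn frac -0.08
39.309126698515996 [-3.97886281 -2.24046422 11.11830917]
```

Call:
{"op": "apply_moves", "data": {
  "motion": "0 0 0 0;0 0 0 0;0 0 0 0;0 0 0 0;0 0 0 0",
  "hand": 80
}}

```text
t: 44.85
eef_pos: [461.9, 295.9, 16.8]
tool_rot: [-178.7, 0.0, 98.7]
force: [-0.3, 0.4, 0.0]
opening: 80.3
```

Call:
{"op": "apply_moves", "data": {
  "motion": "0 0 -0.2 0;0 0 -0.4 0;0 0 -0.4 0;0 0 -0.5 0;0 0 -0.5 0;0 0 -0.5 0;0 0 -0.5 0;0 0 0 0"
}}

```text
t: 45.65
eef_pos: [464.5, 296.0, 176.6]
tool_rot: [-178.7, 0.0, 98.7]
force: [-0.1, -0.6, 1.0]
opening: 79.4
```

Run:
```python
from h import *
st();o=get_obs();print(o["opening"],o["force"])
for n in ("wrist","top"):
    c=calibration(n); p,d=read_camera(n); cv2.imwrite(f"pics/{n}F.png",p[:,:,::-1])
    P=depthpts(c,d,np.ones(d.shape,bool))
    k=(np.hypot(P[:,0]-460.8,P[:,1]-295.4)<40)&(P[:,2]>33)&(P[:,2]<60); print(n,"block top",k.sum(),np.percentile(P[k][:,2],[5,50,95]).round(1) if k.any() else None, rect(P[k]) if k.sum()>5 else None)
```

```text
t 45.65 sum 91.24 q5 0.34 rot [-1.7871e+02  3.0000e-02  9.8670e+01] qd [-0.1  0.7 -2.6 -1.5  0.  -0. ]
79.40789929000424 [-0.06291692 -0.57304805  1.04196884]
wrist block top 1588 [38.3 40.  41.1] [460.1 295.2  39.9  40.4   7.3]
top block top 305 [36.2 41.1 43.9] [459.3 297.2  41.3  41.4   6.2]
```

View pics/wristF.png

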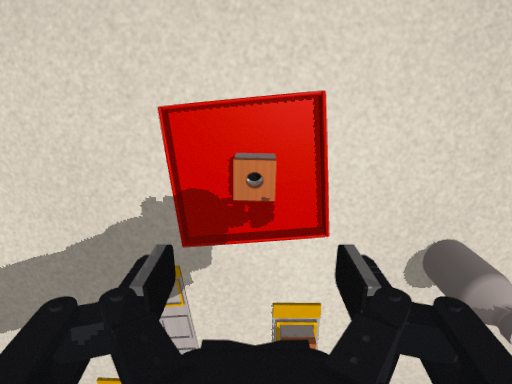

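View pics/topF.png

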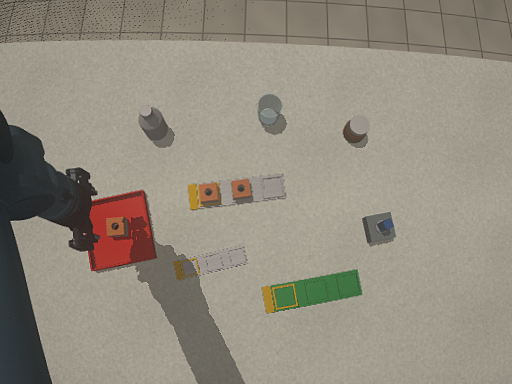

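The block stands upright in the tray (wrist px 255,178, top at 40 mm, level). Blocks a and b are in their nests (208,193 and 241,188 in the top view), c's nest is empty, and the gauge is in its stand. The bottle, jar and beaker haven't moved. Gripper clear, so I'm handing in.

Run:
```python
from bench import *
print(hand_in(), get_obs()["t"])
```

```text
the job is handed in; nothing more can be done
the job is handed in; nothing more can be done
```

The job is done and handed in at about 46 s of the 72 s allowed. Block c was the tight one, and it now stands upright in the red tray.

- **Gauge tests, from the yellow-marked end:** in blocks a and b the pin went in until the collar rested on the block (pin tip at 14 mm, 7–8 N). In block c it stopped firmly 12 mm below the top (pin tip at 27.9 mm, 6.6 N).
- **Gauge:** it is back in its stand, with the handle top measured at 85.7 mm against 86 mm expected when home.
- **Final pictures:** block c's top reads 40 mm and looks level. Blocks a and b are in their nests, and the bottle, jar and beaker are where they started.
- **Problems on the way:** the tool picked up as much as 4° of tilt during fast moves. I worked it out before grasping block c. The gauge was released about 2° off and settled upright in its hole. At the second look, the wrist camera read block b's bore 1–2 mm away from its first reading. The pin still entered all three bores freely, and no check failed.

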